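# Level the tool-crib shelf and hold the spirit level down on it

### The job

Set the spirit level lengthwise on the middle of the grey steel shelf and let go of it; then turn the shelf's levelling foot, by the bar head on top, until the bubble rests between the two lines of the vial while nothing but the shelf touches the level. Finally press straight down on the level with about 10 newtons and finish while still pressing, the level flat on the shelf, the bubble still between its lines and the head no longer held. Leave everything else on the bench alone.

Things in the scene. Friction and masses are not known exactly. Their poses are not given: they have to be found in the camera images.
- level_center (a point): centre (half-way up) of the spirit level: a loose aluminium bar with black end caps, 180 long (its own x axis), 28 wide (y), 40 mm tall (z, up), 0.35 kg give or take a fifth. It starts lying on the bench, base down. Its vial, a see-through tube with two black lines 20 mm apart, lies along x in the middle of the top face; the whole top face is solid and may be pressed.
- bubble (a joint): place of the bubble along the level's own x axis, in m, 0 in the middle of the vial, travel -0.016 to 0.016. It drifts to the higher end: +0.4 mm for each 0.001 rad by which the level's +x end is higher. The bubble is 14 mm long, so it is between the lines within 3 mm of 0. It settles in about 1 s once the level is still.
- shelf: the shelf, a grey sheet-steel plate 120 wide (its x axis) and 330 mm long (its y axis). Its origin lies on the hinge that carries its +y end, 12 mm under the top face; the levelling foot is at the -y end. It starts low at the foot end by 0.8 to 1.8 degrees. The stand under it is fixed to the bench; bracket, stand and shelf stay below the top face.
- shelf_top (a point): middle of the free part of the shelf's top face (135 mm from the hinge axis), about 67 mm above the bench; axes as the shelf's (z out of the top face). The level's centre belongs here, 20 mm above it, with the level along the shelf's y axis; up to 40 mm off across or along still serves. The levelling foot's axis is 160 mm away along -y.
- foot_grip (a point): top centre of the levelling foot's head: a steel bar 44 long (this point's x axis), 12 wide (y), 30 mm tall, standing on a flat round collar 6 mm thick (34 mm across) on the shelf's top; this point is 36 mm above the shelf's top face. The bar turns about the point's z axis and rises with the shelf.
- foot (a joint): turn of the levelling foot in rad, growing clockwise seen from above, range -2.4 to 2.4, starts at -1.4 to -1.1; at 0 the bar lies along the shelf's x. Clockwise raises the foot end: 0.018 rad of shelf tilt (5 mm at the foot) per rad. The stand leans up to 0.006 rad, so the right setting varies: 0.75 to 1.75 rad clockwise of the start. Friction 0.3 N m; it stays where it is left.
Not all that is in view belongs to the job. Of the things that look like the part that bears level_center, the middle-sized one is meant.

How it is judged:
By the outcome, as a careful person would: the job done as asked, in the order asked, and still so for the second after the job is handed in, while the arm keeps its last pose, push and grip.
It also fails if it takes over 72 s, if anything falls off the work surface, if the arm or the gripper's body presses on something with over 40 N, if the wrist force passes 120 N, or if a joint passes its speed limit or range.

### The arm

A 6-joint arm with a two-finger parallel gripper is mounted at the origin on the work surface. World frame = base frame: x ahead of the robot, y to its left, z up, the work surface at z = 0. Lengths are in mm, angles in degrees, forces in N, time in s.
With the tool pointing down it reaches from about 300 to 850 mm from the base axis. Payload 4.2 kg.
Tool frame: the origin (TCP) lies at the very end of the fingers, on their centre line; the grasp point (between the pads) lies 19 mm behind it; z points along the fingers, y is the direction in which the jaws open and shut (so a half turn about z gives the same grasp; the last joint's range is limited). The gripper opens to 91 mm and grips with 3 to 60 N. Pads are 32 mm wide; open, the fingers measure 118 mm over their backs; the gripper's body (76 mm by 178 mm) begins 60 mm behind the grasp point.
Start: joints at [71.906, 18.312, 89.639, -0, 72.044, -1.146], TCP at [167.618, 550.043, 213.976] pointing down, gripper open.
Joint ranges: [-177.97, 177.97], [-48.28, 115.42], [12.27, 149.76], [-77.06, 257.06], [2.81, 150.46], [-146.56, 146.56]. Speed limits (degrees/s): [147.25, 147.25, 180, 180, 180, 180].

### API

Orientations are given as [roll, pitch, yaw] about the fixed x, y, z axes, in that order (R = Rz(yaw) Ry(pitch) Rx(roll)).
In Python, from workcell import telemetry, grab_frame, job gives the robot as it stands.
- The arm moves only by the tool drive_tool, never from a script. Its argument "moves" is a list of rows, each an object of numbers: "claw": the closure, from -1 (fully open) to 1 (shut); "dx", "dy", "dz": the shift along the tool's x, y, z in units of 20 mm (1.0 is 20 mm); "yaw": the turn about the tool's z in units of 0.15 rad (1.0 is 0.15 rad). In form: [{"claw": .., "dx": .., "dy": .., "dz": .., "yaw": ..}, ...]. A call has 1 to 5 rows; each row shifts and turns the pose as measured when the row begins, along the tool's axes as they then stand; what a row does not reach is not made up. A row lasts 1/8 s, in which the tool goes at most 62.5 mm and 10.7 degrees, less where a joint would pass 70% of its speed; a pose out of reach is approached as far as the arm can. A call with a number of a shift or a turn outside -1 to 1 is refused whole. A call with a gripper value outside its range is refused whole. The fingers move at their own pace and stop on an object; "grip_force" is the grip in N (left out, the last holds). Time passes only in rows, so rows that do not move let the fingers close. It gives the time, the measured TCP pose, the force and the opening at its end, in the units of the state.
- telemetry.state(): the state, without advancing time (a new reading comes with each control period).
- grab_frame(name): name is "scene" or "top" or "wrist"; returns a dict with "color" (400x640x3 uint8, blue, green, red), "vertical_fov" (degrees; the focal length in pixels is half the picture's height over the tangent of half this angle, whatever the lens; pixels are square), "cx", "cy" (the principal point, pixels), "pose" (4x4, takes a point from camera to world coordinates). Camera axes: x right, y down, z forward; pixel columns grow to the right and rows downward; lengths in mm; the calibration is good to about 2 mm. A picture is of the moment at which its call begins. There is no depth.
- job.job_done(): hands the job in, once; it reports no verdict.
The state is a dict: "time_s": time; "qpos": joint angles; "qvel": joint speeds; "effort": joint torques, N m; "ee_pos": TCP position; "ee_rot": TCP orientation; "force": force on the tool from outside, world axes, zero at the start; "torque": the same for the moment, N m; "gripper_width": finger opening in mm.
Only numpy, scipy, OpenCV 4.12 (cv2) and the standard library are available. Lean on these libraries where they do the work, as an engineer would, in place of code of your own. Each camera call takes 0.05 s, during which the arm holds its last target.

## Working session

There is one attempt and no reset: what is moved stays moved. The work goes in short steps, Python scripts to look and compute and a tool call to move; the robot and the scene stay as the last step left them, time stands still between calls to the robot, and variables do not carry over. Pictures are saved under pics/ and viewed, and the job is handed in when it is done.

Besides the shell and the picture viewer there is one more tool, called after ">>>" as name(argument=value, ...), one argument or row to a line, values as JSON. drive_tool: Moves the arm, as the interface text tells. Its arguments: {"type":"object","properties":{"moves":{"type":"array"},"grip_force":{"type":"number"}},"required":["moves"]}

```bash
ls; mkdir -p pics; python3 - <<'E'
from workcell import telemetry, grab_frame
import cv2, pickle
print(telemetry.state())
for n in ["scene","top","wrist"]:
    f=grab_frame(n); cv2.imwrite(f"pics/a_{n}.png",f["color"]); pickle.dump(f,open(f"pics/a_{n}.pkl","wb"))
    print(n,f["vertical_fov"],f["cx"],f["cy"],f["pose"].round(3).tolist() if hasattr(f["pose"],'round') else f["pose"],f.keys())
E
```

```text
pics
{'time_s': 0.0, 'qpos': array([ 7.19073638e+01,  1.83519517e+01,  8.97045981e+01, -5.77014241e-04,
        7.20434647e+01, -1.14674043e+00]), 'qvel': array([ 0.04459876,  0.01688137, -0.08643398,  0.06260514, -0.09248485,
        0.06760683]), 'effort': array([-2.55232160e-03, -4.12466097e+01, -2.31967467e+01,  7.25103356e-02,
        4.58805438e-02, -1.43132402e-04]), 'ee_pos': array([167.45295285, 549.56622521, 213.12941164]), 'ee_rot': array([-1.79899995e+02, -1.45310696e-03,  1.63054281e+02]), 'force': array([-1.02142725,  0.57829361,  1.16917128]), 'torque': array([ 0.02051153, -0.00360917,  0.03085086]), 'gripper_width': 91.40509190608068}
scene 42.24981216778492 327.1345163374492 197.14526378546276 [[-0.696, 0.395, -0.6, 1277.799], [0.718, 0.39, -0.576, 779.937], [0.007, -0.832, -0.555, 915.51], [0.0, 0.0, 0.0, 1.0]] dict_keys(['color', 'vertical_fov', 'cx', 'cy', 'pose'])
top 42.2359821052848 317.43184027087125 194.12091335225432 [[-0.057, -0.977, 0.205, 178.083], [-0.998, 0.055, -0.014, -55.401], [0.002, -0.206, -0.979, 1248.771], [0.0, 0.0, 0.0, 1.0]] dict_keys(['color', 'vertical_fov', 'cx', 'cy', 'pose'])
wrist 61.93263447000209 323.5676725260672 202.1553676273847 [[0.291, 0.919, 0.266, 92.253], [0.957, -0.279, -0.083, 573.039], [-0.003, 0.278, -0.96, 384.158], [0.0, 0.0, 0.0, 1.0]] dict_keys(['color', 'vertical_fov', 'cx', 'cy', 'pose'])
```

View pics/a_scene.png

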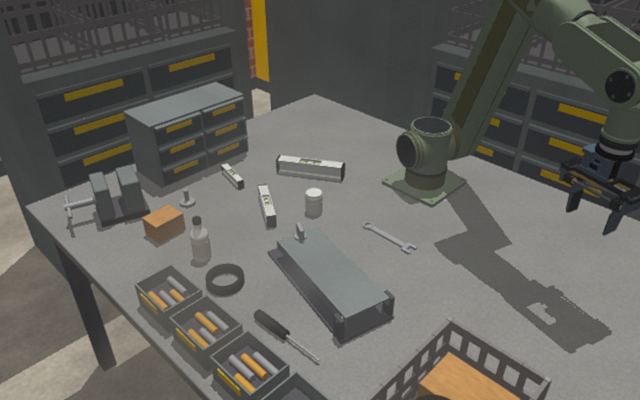

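View pics/a_top.png

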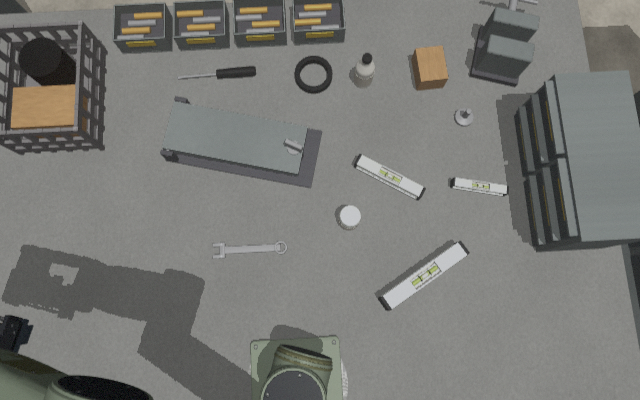

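View pics/a_wrist.png

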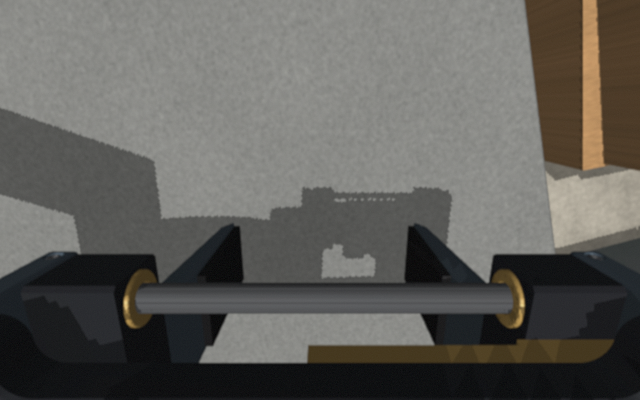

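The scene shows three levels. In the top view the middle-sized one is near (390,177). The shelf spans (165-310, 105-180), with the foot head near (293,146).

```bash
cat > h.py <<'E'
import numpy as np, cv2, pickle
def K(f):
    h=f["color"].shape[0]; F=h/2/np.tan(np.radians(f["vertical_fov"])/2); return F
def ray(f,u,v):
    d=np.array([(u-f["cx"])/K(f),(v-f["cy"])/K(f),1.]); P=np.array(f["pose"]); return P[:3,3],P[:3,:3]@d
def hit(f,u,v,z):
    o,d=ray(f,u,v); return o+d*(z-o[2])/d[2]
def proj(f,p):
    P=np.array(f["pose"]); c=P[:3,:3].T@(np.asarray(p,float)-P[:3,3]); return np.array([c[0]/c[2]*K(f)+f["cx"],c[1]/c[2]*K(f)+f["cy"]])
def crop(f,u0,u1,v0,v1,s,name):
    cv2.imwrite(name,cv2.resize(f["color"][v0:v1,u0:u1],None,fx=s,fy=s,interpolation=cv2.INTER_CUBIC))
E
python3 - <<'E'
from h import *
t=pickle.load(open("pics/a_top.pkl","rb")); s=pickle.load(open("pics/a_scene.pkl","rb"))
crop(t,340,500,140,240,5,"pics/b_lev.png"); crop(t,150,330,85,195,4,"pics/b_shelf.png"); crop(s,250,410,170,340,3,"pics/b_s.png")
E
```

```text
(no output)
```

View pics/b_lev.png

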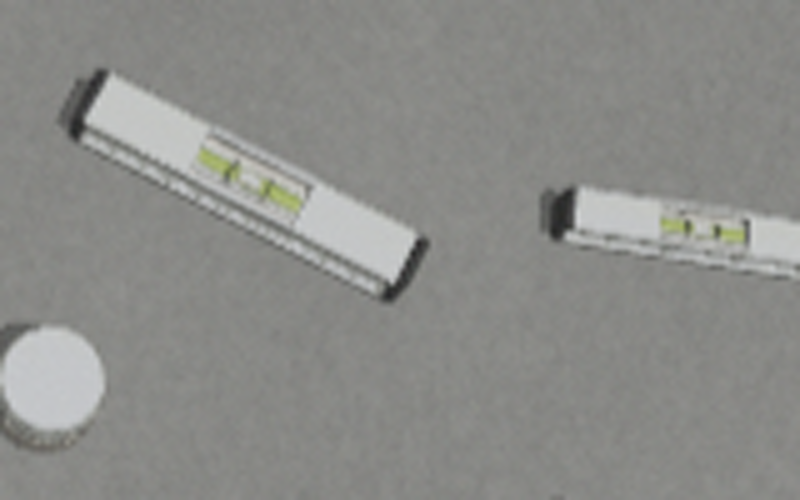

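View pics/b_shelf.png

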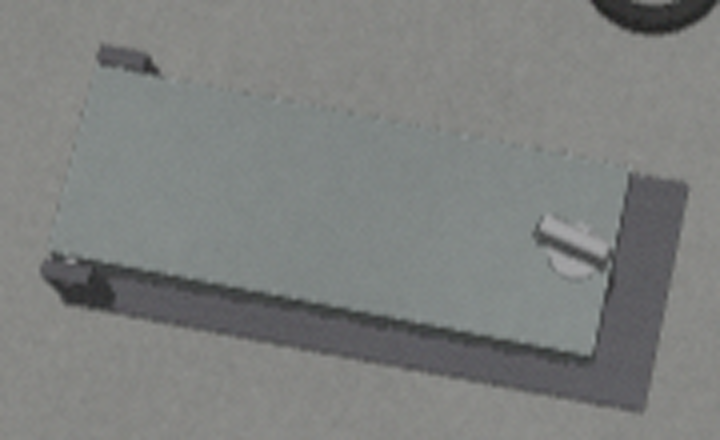

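View pics/b_s.png

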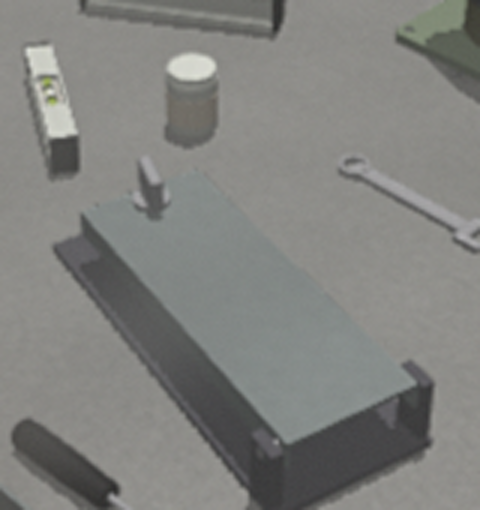

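```bash
python3 - <<'E'
from h import *
t=pickle.load(open("pics/a_top.pkl","rb")); s=pickle.load(open("pics/a_scene.pkl","rb"))
np.set_printoptions(suppress=True,precision=1)
c=[hit(t,340+u/5,140+v/5,40) for u,v in [(105,70),(430,238),(388,300),(72,137)]]
c=np.array(c);print(c, c.mean(0)); 
for i in range(4): 
    d=c[(i+1)%4]-c[i]; print(np.linalg.norm(d), np.degrees(np.arctan2(d[1],d[0])))
print("scene lev", [hit(s,250+u/3,170+v/3,40) for u,v in [(25,45),(50,43),(78,135),(50,145)]])
q=np.array([hit(t,150+u/4,85+v/4,z) for (u,v),z in zip([(103,78),(630,168),(592,356),(52,255)],[69,63,63,69])])
print(q)
for i in range(4): 
    d=q[(i+1)%4]-q[i]; print(np.linalg.norm(d), np.degrees(np.arctan2(d[1],d[0])))
print("head ends", hit(t,150+540/4,85+222/4,97),hit(t,150+606/4,85+254/4,97))
print("scene shelf",[hit(s,250+u/3,170+v/3,z) for u,v,z in [(83,212,63),(200,170,63),(418,382,69),(285,442,69)]])
E
```

```text
[[ 524.6 -183.7   40. ]
 [ 432.6 -332.8   40. ]
 [ 403.6 -309.8   40. ]
 [ 492.1 -165.3   40. ]] [ 463.2 -247.9   40. ]
175.23438239208437 -121.68974877092744
37.00579107553118 141.57250735210366
169.42332410320688 58.52518922890661
37.41469284397472 -29.437215113453266
scene lev [array([ 435., -330.,   40.]), array([ 414. , -314.4,   40. ]), array([ 502.9, -168.4,   40. ]), array([ 532.5, -175.1,   40. ])]
[[665.3 256.8  69. ]
 [592.6 -57.8  63. ]
 [477.5 -29.2  63. ]
 [555.7 287.   69. ]]
322.9067149456417 -103.02466571965286
118.52299423890938 166.06052508072938
325.80283245692806 76.1248126015975
113.77186300593974 -15.419000974919413
head ends [550.7  -3.8  97. ] [529.3 -41.1  97. ]
scene shelf [array([596.6, -53.2,  63. ]), array([481.4, -23.3,  63. ]), array([559.7, 290.2,  69. ]), array([675.7, 259. ,  69. ])]
```

```bash
cat >> h.py <<'E'
def plan(target,yaw_t=None,n=None,gain=1.0,vz=True):
    """print rows toward target from present pose (ideal tracking), 2 decimals"""
    from workcell import telemetry
    s=telemetry.state(); p=np.array(s["ee_pos"]); psi=np.radians(s["ee_rot"][2])
    T=np.array(target,float)
    dpsi=0 if yaw_t is None else (np.radians(yaw_t)-psi+np.pi)%(2*np.pi)-np.pi
    print("t %.2f pos %s yaw %.2f rot %s F %s w %.1f"%(s["time_s"],p.round(1),np.degrees(psi),np.round(s["ee_rot"],2),np.round(s["force"],1),s["gripper_width"]))
    for N in range(1,200):
        rows=[];a=psi;ok=True
        for i in range(N):
            d=(T-p)/N
            r=[(np.cos(a)*d[0]+np.sin(a)*d[1])/20,(np.sin(a)*d[0]-np.cos(a)*d[1])/20,-d[2]/20,-dpsi/N/0.15]
            if max(np.abs(r))>1: ok=False;break
            rows.append(r); a+=dpsi/N
        if ok: break
    print("N",N)
    for r in rows[:(n or 5)]: print(", ".join("%s %.2f"%(k,x) for k,x in zip(["dx","dy","dz","yaw"],r)))
E
python3 -c "
from h import *; plan([465,-248,160],58.5)"
```

```text
t 0.15 pos [167.5 549.7 213.3] yaw 163.05 rot [-179.92    0.    163.05] F [ 0.3 -0.   0.4] w 91.6
N 43
dx -0.60, dy -0.79, dz 0.06, yaw 0.28
dx -0.63, dy -0.76, dz 0.06, yaw 0.28
dx -0.67, dy -0.73, dz 0.06, yaw 0.28
dx -0.70, dy -0.70, dz 0.06, yaw 0.28
dx -0.73, dy -0.67, dz 0.06, yaw 0.28
```

>>> drive_tool(
  moves=[
    {"claw": -1, "dx": -0.6, "dy": -1, "dz": 0.0, "yaw": 0.4},
    {"claw": -1, "dx": -0.7, "dy": -1, "dz": 0.0, "yaw": 0.4},
    {"claw": -1, "dx": -0.8, "dy": -1, "dz": 0.0, "yaw": 0.4},
    {"claw": -1, "dx": -0.9, "dy": -1, "dz": 0.0, "yaw": 0.4},
    {"claw": -1, "dx": -0.9, "dy": -0.9, "dz": 0.0, "yaw": 0.4},
  ],
  grip_force=25,
)

```text
time_s: 0.78
ee_pos: [198.6, 424.8, 211.3]
ee_rot: [-179.7, 0.1, 145.4]
force: [-0.1, -0.0, 0.5]
gripper_width: 91.4
```

```bash
python3 -c "
from h import *; plan([465,-248,160],58.5)"
```

```text
t 0.78 pos [198.6 424.8 211.3] yaw 145.44 rot [-1.7973e+02  7.0000e-02  1.4544e+02] F [-0.1 -0.   0.5] w 91.4
N 37
dx -0.81, dy -0.54, dz 0.07, yaw 0.27
dx -0.83, dy -0.51, dz 0.07, yaw 0.27
dx -0.85, dy -0.48, dz 0.07, yaw 0.27
dx -0.87, dy -0.44, dz 0.07, yaw 0.27
dx -0.89, dy -0.40, dz 0.07, yaw 0.27
```

>>> drive_tool(
  moves=[
    {"claw": -1, "dx": -1, "dy": -0.6, "dz": 0.0, "yaw": 0.4},
    {"claw": -1, "dx": -1, "dy": -0.6, "dz": 0.0, "yaw": 0.4},
    {"claw": -1, "dx": -1, "dy": -0.5, "dz": 0.0, "yaw": 0.4},
    {"claw": -1, "dx": -1, "dy": -0.5, "dz": 0.0, "yaw": 0.4},
    {"claw": -1, "dx": -1, "dy": -0.4, "dz": 0.0, "yaw": 0.4},
  ],
)

```text
time_s: 1.4
ee_pos: [239.4, 314.6, 210.9]
ee_rot: [-179.6, 0.2, 127.7]
force: [-0.9, 0.5, 0.2]
gripper_width: 91.4
```

>>> drive_tool(
  moves=[
    {"claw": -1, "dx": -1, "dy": -0.3, "dz": 0.0, "yaw": 0.3},
    {"claw": -1, "dx": -1, "dy": -0.3, "dz": 0.0, "yaw": 0.3},
    {"claw": -1, "dx": -1, "dy": -0.2, "dz": 0.0, "yaw": 0.3},
    {"claw": -1, "dx": -1, "dy": -0.1, "dz": 0.0, "yaw": 0.3},
    {"claw": -1, "dx": -1, "dy": -0.1, "dz": 0.0, "yaw": 0.3},
  ],
)

```text
time_s: 2.02
ee_pos: [276.3, 215.0, 210.8]
ee_rot: [-179.6, 0.3, 114.4]
force: [-0.0, 0.2, -0.4]
gripper_width: 91.5
```

```bash
python3 -c "
from h import *; plan([465,-248,160],58.5,n=12)"
```

```text
t 2.02 pos [276.3 215.  210.8] yaw 114.38 rot [-179.63    0.33  114.38] F [-0.   0.2 -0.4] w 91.5
N 25
dx -1.00, dy -0.04, dz 0.10, yaw 0.26
dx -1.00, dy 0.00, dz 0.10, yaw 0.26
dx -1.00, dy 0.04, dz 0.10, yaw 0.26
dx -1.00, dy 0.08, dz 0.10, yaw 0.26
dx -0.99, dy 0.12, dz 0.10, yaw 0.26
dx -0.99, dy 0.16, dz 0.10, yaw 0.26
dx -0.98, dy 0.19, dz 0.10, yaw 0.26
dx -0.97, dy 0.23, dz 0.10, yaw 0.26
dx -0.96, dy 0.27, dz 0.10, yaw 0.26
dx -0.95, dy 0.31, dz 0.10, yaw 0.26
dx -0.94, dy 0.34, dz 0.10, yaw 0.26
dx -0.92, dy 0.38, dz 0.10, yaw 0.26
```

>>> drive_tool(
  moves=[
    {"claw": -1, "dx": -1, "dy": 0.0, "dz": 0.0, "yaw": 0.2},
    {"claw": -1, "dx": -1, "dy": 0.0, "dz": 0.0, "yaw": 0.3},
    {"claw": -1, "dx": -1, "dy": 0.1, "dz": 0.0, "yaw": 0.3},
    {"claw": -1, "dx": -1, "dy": 0.1, "dz": 0.1, "yaw": 0.3},
    {"claw": -1, "dx": -1, "dy": 0.1, "dz": 0.1, "yaw": 0.3},
  ],
)

```text
time_s: 2.65
ee_pos: [315.9, 119.2, 206.8]
ee_rot: [-179.7, 0.4, 102.0]
force: [0.3, 0.4, 0.4]
gripper_width: 91.2
```

>>> drive_tool(
  moves=[
    {"claw": -1, "dx": -1, "dy": 0.2, "dz": 0.1, "yaw": 0.3},
    {"claw": -1, "dx": -1, "dy": 0.2, "dz": 0.1, "yaw": 0.3},
    {"claw": -1, "dx": -1, "dy": 0.2, "dz": 0.1, "yaw": 0.3},
    {"claw": -1, "dx": -1, "dy": 0.3, "dz": 0.1, "yaw": 0.3},
    {"claw": -1, "dx": -1, "dy": 0.3, "dz": 0.1, "yaw": 0.3},
  ],
)

```text
time_s: 3.28
ee_pos: [351.1, 19.0, 196.6]
ee_rot: [-179.7, 0.5, 88.6]
force: [0.3, -0.4, 0.1]
gripper_width: 91.0
```

>>> drive_tool(
  moves=[
    {"claw": -1, "dx": -0.9, "dy": 0.4, "dz": 0.1, "yaw": 0.3},
    {"claw": -1, "dx": -0.9, "dy": 0.4, "dz": 0.1, "yaw": 0.3},
    {"claw": -1, "dx": -0.9, "dy": 0.4, "dz": 0.1, "yaw": 0.3},
    {"claw": -1, "dx": -0.9, "dy": 0.5, "dz": 0.1, "yaw": 0.3},
    {"claw": -1, "dx": -0.9, "dy": 0.5, "dz": 0.1, "yaw": 0.3},
  ],
)

```text
time_s: 3.9
ee_pos: [384.0, -79.0, 186.2]
ee_rot: [-179.7, 0.5, 75.3]
force: [0.5, -0.2, 0.1]
gripper_width: 91.4
```

```bash
python3 -c "
from h import *; plan([465,-248,150],58.5,n=12)
from workcell import grab_frame
f=grab_frame('wrist'); cv2.imwrite('pics/c_w.png',f['color']); pickle.dump(f,open('pics/c_w.pkl','wb'))"
```

```text
t 3.90 pos [384.  -79.  186.2] yaw 75.26 rot [-179.74    0.54   75.26] F [ 0.5 -0.2  0.1] w 91.4
N 8
dx -0.89, dy 0.76, dz 0.23, yaw 0.24
dx -0.86, dy 0.79, dz 0.23, yaw 0.24
dx -0.83, dy 0.82, dz 0.23, yaw 0.24
dx -0.80, dy 0.85, dz 0.23, yaw 0.24
dx -0.77, dy 0.88, dz 0.23, yaw 0.24
dx -0.74, dy 0.91, dz 0.23, yaw 0.24
dx -0.71, dy 0.93, dz 0.23, yaw 0.24
dx -0.67, dy 0.96, dz 0.23, yaw 0.24
```

View pics/c_w.png

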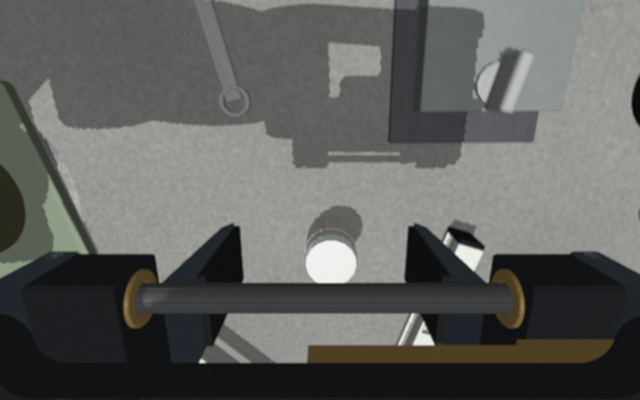

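>>> drive_tool(
  moves=[
    {"claw": -1, "dx": -0.9, "dy": 0.8, "dz": 0.2, "yaw": 0.3},
    {"claw": -1, "dx": -0.9, "dy": 0.8, "dz": 0.2, "yaw": 0.3},
    {"claw": -1, "dx": -0.9, "dy": 0.8, "dz": 0.2, "yaw": 0.3},
    {"claw": -1, "dx": -0.8, "dy": 0.9, "dz": 0.2, "yaw": 0.2},
    {"claw": -1, "dx": -0.7, "dy": 0.9, "dz": 0.2, "yaw": 0.2},
  ],
)

```text
time_s: 4.58
ee_pos: [435.8, -190.5, 165.8]
ee_rot: [-179.8, 0.6, 63.7]
force: [-0.5, 0.5, -0.6]
gripper_width: 91.3
```

>>> drive_tool(
  moves=[
    {"claw": -1, "dx": -0.7, "dy": 0.9, "dz": 0.2, "yaw": 0.2},
    {"claw": -1, "dx": -0.7, "dy": 0.9, "dz": 0.2, "yaw": 0.2},
    {"claw": -1, "dx": -0.7, "dy": 0.9, "dz": 0.2, "yaw": 0.1},
  ],
)

```text
time_s: 4.95
ee_pos: [465.7, -257.0, 153.1]
ee_rot: [-179.9, 0.6, 59.2]
force: [-1.2, -0.4, 0.0]
gripper_width: 91.2
```

```bash
python3 -c "
from h import *; plan([465,-248,140],58.5,n=12)
from workcell import grab_frame
for n in ['wrist','scene']:
  f=grab_frame(n); cv2.imwrite('pics/d_%s.png'%n,f['color']); pickle.dump(f,open('pics/d_%s.pkl'%n,'wb'))
crop(f,210,370,110,240,5,'pics/d_s.png')
"
```

```text
t 4.95 pos [ 465.7 -257.   153.1] yaw 59.18 rot [-179.88    0.59   59.18] F [-1.2 -0.4  0. ] w 91.2
N 1
dx 0.37, dy -0.26, dz 0.65, yaw 0.08
```

View pics/d_wrist.png

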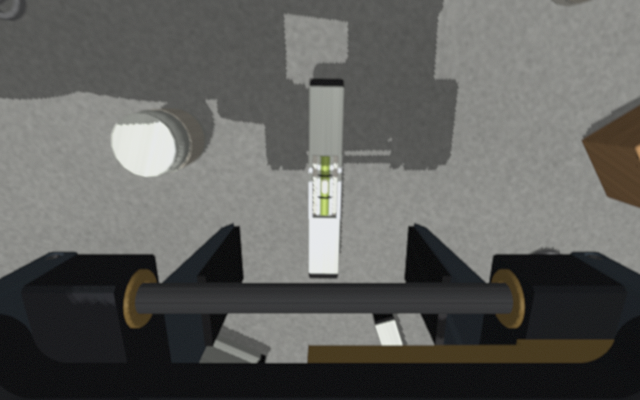

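View pics/d_s.png

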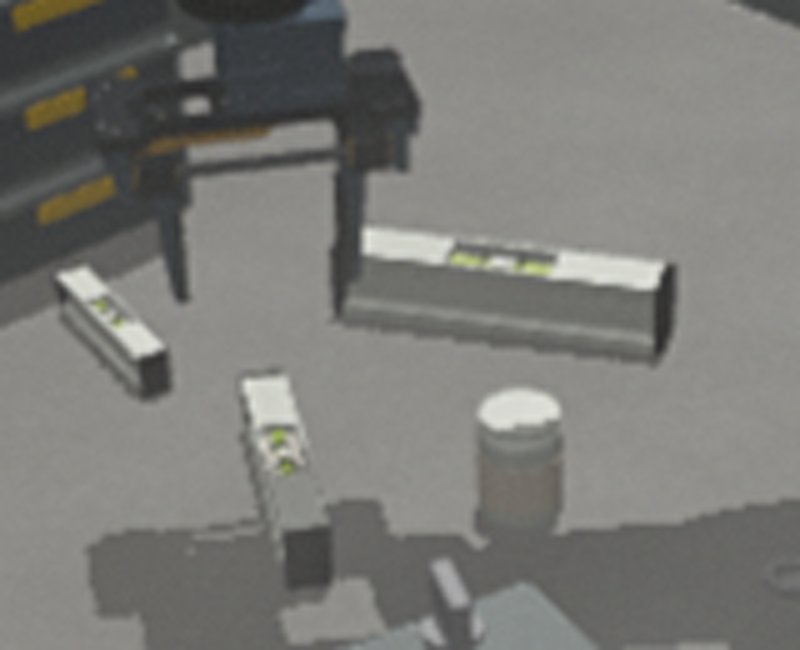

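The wrist view shows the level nearly upright in the picture: top face from (310,82)-(343,82) to (309,275)-(338,275). That means it is well aligned with the tool x axis.

```bash
python3 -c "
from h import *
f=pickle.load(open('pics/d_wrist.pkl','rb'))
c=np.array([hit(f,u,v,40) for u,v in [(310,81),(343,81),(338,276),(309,276)]]);print(c,c.mean(0))
a=(c[0]+c[1])/2-(c[2]+c[3])/2; print(np.linalg.norm(a),np.degrees(np.arctan2(a[1],a[0])))
m=c.mean(0); plan([m[0],m[1],11],np.degrees(np.arctan2(a[1],a[0])),n=10)
"
```

```text
[[ 505.63836165 -168.49182531   40.        ]
 [ 528.30948396 -182.00468346   40.        ]
 [ 437.38984066 -331.02832568   40.        ]
 [ 413.68415307 -316.92940211   40.        ]] [ 471.25545983 -249.61355914   40.        ]
174.58953471109143 58.41754109827119
t 5.05 pos [ 466.  -257.9  152.7] yaw 59.12 rot [-179.9     0.61   59.12] F [-0.4  0.5 -0.3] w 91.2
N 8
dx 0.06, dy 0.00, dz 0.89, yaw 0.01
dx 0.06, dy 0.00, dz 0.89, yaw 0.01
dx 0.06, dy 0.00, dz 0.89, yaw 0.01
dx 0.06, dy 0.00, dz 0.89, yaw 0.01
dx 0.06, dy 0.00, dz 0.89, yaw 0.01
dx 0.06, dy 0.00, dz 0.89, yaw 0.01
dx 0.06, dy 0.00, dz 0.89, yaw 0.01
dx 0.06, dy 0.00, dz 0.89, yaw 0.01
```

>>> drive_tool(
  moves=[
    {"claw": -1, "dx": 0.2, "dy": 0.0, "dz": 1, "yaw": 0},
    {"claw": -1, "dx": 0.2, "dy": 0.0, "dz": 1, "yaw": 0.05},
    {"claw": -0.6, "dx": 0.1, "dy": 0.0, "dz": 1, "yaw": 0},
    {"claw": -0.4, "dx": 0, "dy": 0.0, "dz": 1, "yaw": 0},
    {"claw": -0.2, "dx": 0, "dy": 0.0, "dz": 1, "yaw": 0},
  ],
)

```text
time_s: 5.68
ee_pos: [471.5, -250.4, 51.5]
ee_rot: [180.0, 0.5, 58.6]
force: [0.4, -0.2, -0.3]
gripper_width: 64.1
```

>>> drive_tool(
  moves=[
    {"claw": -0.2, "dx": 0, "dy": 0.0, "dz": 1, "yaw": 0},
    {"claw": -0.2, "dx": 0, "dy": 0.0, "dz": 0.6, "yaw": 0},
  ],
)

```text
time_s: 5.92
ee_pos: [470.8, -250.0, 18.2]
ee_rot: [-179.9, 0.5, 58.6]
force: [0.7, -1.5, 0.4]
gripper_width: 55.0
```

```bash
python3 -c "
from h import *
plan([470,-249,11],58.4)
from workcell import grab_frame
for n in ['wrist','scene']:
  f=grab_frame(n); cv2.imwrite('pics/e_%s.png'%n,f['color']); pickle.dump(f,open('pics/e_%s.pkl'%n,'wb'))
crop(f,210,370,110,240,4,'pics/e_s.png')
"
```

```text
t 5.92 pos [ 470.8 -250.    18.2] yaw 58.61 rot [-179.93    0.51   58.61] F [ 0.7 -1.5  0.4] w 55.0
N 1
dx 0.02, dy -0.06, dz 0.36, yaw 0.02
```

View pics/e_wrist.png

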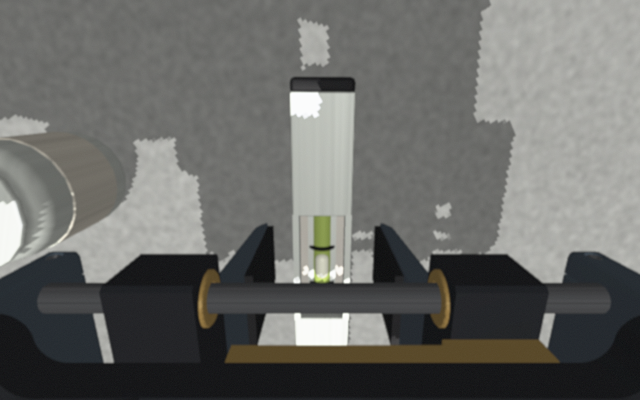

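View pics/e_s.png

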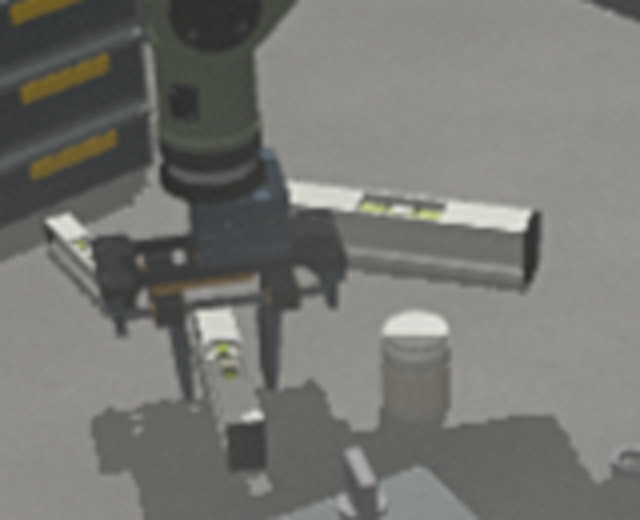

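The level lies between the fingers, centred in the wrist view (columns 291-354), so I close on it.

>>> drive_tool(
  moves=[
    {"claw": 0.0, "dx": 0, "dy": 0, "dz": 0.35, "yaw": 0},
    {"claw": 1, "dx": 0, "dy": 0.0, "dz": 0, "yaw": 0},
    {"claw": 1, "dx": 0, "dy": 0.0, "dz": 0, "yaw": 0},
    {"claw": 1, "dx": 0, "dy": 0.0, "dz": 0, "yaw": 0},
  ],
  grip_force=25,
)

```text
time_s: 6.52
ee_pos: [470.6, -250.0, 12.0]
ee_rot: [-179.9, 0.5, 58.6]
force: [-0.5, -0.4, -3.4]
gripper_width: 27.7
```

```bash
python3 -c "
from h import *
f=pickle.load(open('pics/c_w.pkl','rb'))
print('corners',hit(f,418,109,63),hit(f,562,110,63))
print('head top',hit(f,519,52,98),hit(f,500,108,98), hit(f,534,54,98),hit(f,516,110,98))
crop(f,380,600,0,160,3.5,'pics/c_f.png')
plan([579,141,140],76.5,n=25)
"
```

```text
corners [479.88951106 -26.81532684  63.        ] [597.47733588 -58.51804302  63.        ]
head top [547.22705051  -3.39284986  98.        ] [530.09094065 -38.53399378  98.        ] [557.41844468  -7.42912104  98.        ] [541.45342096 -43.00011767  98.        ]
t 6.53 pos [ 470.6 -250.    12. ] yaw 58.60 rot [-179.91    0.51   58.6 ] F [-0.5 -0.4 -3.4] w 27.7
N 21
dx 0.93, dy -0.26, dz -0.30, yaw -0.10
dx 0.93, dy -0.25, dz -0.30, yaw -0.10
dx 0.94, dy -0.24, dz -0.30, yaw -0.10
dx 0.94, dy -0.22, dz -0.30, yaw -0.10
dx 0.94, dy -0.21, dz -0.30, yaw -0.10
dx 0.95, dy -0.19, dz -0.30, yaw -0.10
dx 0.95, dy -0.18, dz -0.30, yaw -0.10
dx 0.95, dy -0.17, dz -0.30, yaw -0.10
dx 0.95, dy -0.15, dz -0.30, yaw -0.10
dx 0.96, dy -0.14, dz -0.30, yaw -0.10
dx 0.96, dy -0.12, dz -0.30, yaw -0.10
dx 0.96, dy -0.11, dz -0.30, yaw -0.10
dx 0.96, dy -0.10, dz -0.30, yaw -0.10
dx 0.96, dy -0.08, dz -0.30, yaw -0.10
dx 0.96, dy -0.07, dz -0.30, yaw -0.10
dx 0.96, dy -0.05, dz -0.30, yaw -0.10
dx 0.97, dy -0.04, dz -0.30, yaw -0.10
dx 0.97, dy -0.02, dz -0.30, yaw -0.10
dx 0.97, dy -0.01, dz -0.30, yaw -0.10
dx 0.97, dy 0.00, dz -0.30, yaw -0.10
dx 0.97, dy 0.02, dz -0.30, yaw -0.10
```

View pics/c_f.png

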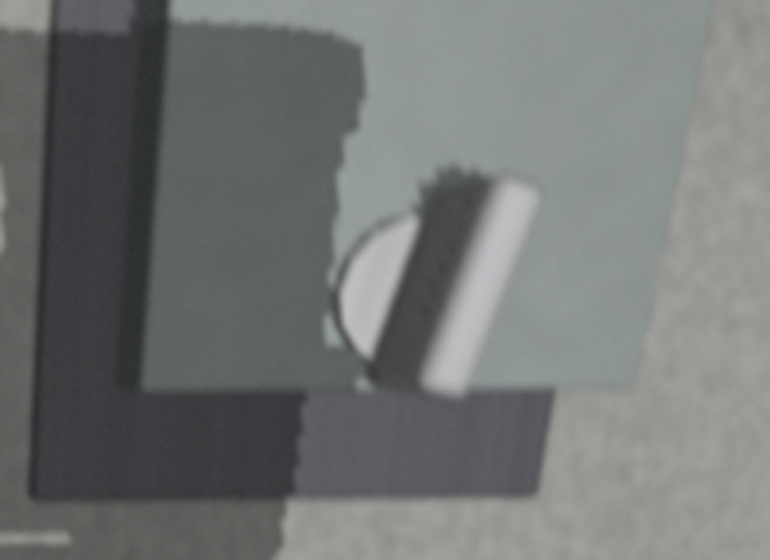

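>>> drive_tool(
  moves=[
    {"claw": 1, "dx": 0, "dy": 0, "dz": -0.5, "yaw": 0},
    {"claw": 1, "dx": 0, "dy": 0.0, "dz": -1, "yaw": 0},
    {"claw": 1, "dx": 0, "dy": 0.0, "dz": -1, "yaw": 0},
    {"claw": 1, "dx": 0, "dy": 0.0, "dz": -1, "yaw": 0},
  ],
)

```text
time_s: 7.02
ee_pos: [469.6, -248.6, 83.2]
ee_rot: [-179.6, 0.5, 58.6]
force: [0.3, -0.5, -3.0]
gripper_width: 27.8
```

>>> drive_tool(
  moves=[
    {"claw": 1, "dx": 0.3, "dy": -0.4, "dz": -1, "yaw": 0},
    {"claw": 1, "dx": 0.6, "dy": -0.5, "dz": -1, "yaw": -0.1},
    {"claw": 1, "dx": 0.8, "dy": -0.3, "dz": -1, "yaw": -0.1},
    {"claw": 1, "dx": 1, "dy": -0.3, "dz": -0.4, "yaw": -0.1},
    {"claw": 1, "dx": 1, "dy": -0.3, "dz": 0, "yaw": -0.1},
  ],
)

```text
time_s: 7.65
ee_pos: [476.6, -165.1, 156.9]
ee_rot: [-180.0, 0.5, 62.0]
force: [0.3, 0.6, -3.9]
gripper_width: 28.0
```

>>> drive_tool(
  moves=[
    {"claw": 1, "dx": 1, "dy": -0.2, "dz": -0.1, "yaw": -0.1},
    {"claw": 1, "dx": 1, "dy": -0.2, "dz": 0, "yaw": -0.1},
    {"claw": 1, "dx": 1, "dy": -0.2, "dz": 0, "yaw": -0.1},
    {"claw": 1, "dx": 1, "dy": -0.2, "dz": 0, "yaw": -0.1},
    {"claw": 1, "dx": 1, "dy": -0.1, "dz": 0, "yaw": -0.1},
  ],
)

```text
time_s: 8.28
ee_pos: [504.0, -63.7, 160.4]
ee_rot: [180.0, 0.4, 66.4]
force: [0.5, -0.8, -3.2]
gripper_width: 27.8
```

```bash
python3 -c "
from h import *
plan([582,141,140],76,n=25)
"
```

```text
t 8.28 pos [504.  -63.7 160.4] yaw 66.44 rot [179.99   0.45  66.44] F [ 0.5 -0.8 -3.2] w 27.8
N 11
dx 0.99, dy -0.05, dz 0.09, yaw -0.10
dx 1.00, dy -0.03, dz 0.09, yaw -0.10
dx 1.00, dy -0.02, dz 0.09, yaw -0.10
dx 1.00, dy -0.00, dz 0.09, yaw -0.10
dx 1.00, dy 0.01, dz 0.09, yaw -0.10
dx 1.00, dy 0.03, dz 0.09, yaw -0.10
dx 0.99, dy 0.04, dz 0.09, yaw -0.10
dx 0.99, dy 0.06, dz 0.09, yaw -0.10
dx 0.99, dy 0.07, dz 0.09, yaw -0.10
dx 0.99, dy 0.09, dz 0.09, yaw -0.10
dx 0.99, dy 0.10, dz 0.09, yaw -0.10
```

>>> drive_tool(
  moves=[
    {"claw": 1, "dx": 1, "dy": 0, "dz": 0, "yaw": -0.1},
    {"claw": 1, "dx": 1, "dy": 0, "dz": 0, "yaw": -0.1},
    {"claw": 1, "dx": 1, "dy": 0, "dz": 0, "yaw": -0.1},
    {"claw": 1, "dx": 1, "dy": 0, "dz": 0, "yaw": -0.1},
    {"claw": 1, "dx": 1, "dy": 0, "dz": 0, "yaw": -0.1},
  ],
)

```text
time_s: 8.9
ee_pos: [541.6, 33.4, 160.9]
ee_rot: [180.0, 0.4, 70.9]
force: [0.2, -1.1, -4.4]
gripper_width: 27.6
```

>>> drive_tool(
  moves=[
    {"claw": 1, "dx": 1, "dy": 0, "dz": 0.1, "yaw": -0.1},
    {"claw": 1, "dx": 1, "dy": 0, "dz": 0.2, "yaw": -0.1},
    {"claw": 1, "dx": 1, "dy": 0, "dz": 0.3, "yaw": -0.1},
    {"claw": 1, "dx": 1, "dy": 0.1, "dz": 0.3, "yaw": -0.1},
    {"claw": 1, "dx": 1, "dy": 0.1, "dz": 0.4, "yaw": -0.1},
  ],
)

```text
time_s: 9.52
ee_pos: [577.3, 134.5, 132.2]
ee_rot: [-180.0, 0.5, 75.6]
force: [-1.3, -0.1, -4.1]
gripper_width: 27.9
```

```bash
python3 -c "
from h import *
plan([582,141,100],76,n=25)
from workcell import grab_frame
for n in ['wrist','scene','top']:
  f=grab_frame(n); cv2.imwrite('pics/g_%s.png'%n,f['color']); pickle.dump(f,open('pics/g_%s.pkl'%n,'wb'))
  if n=='scene': crop(f,220,440,160,350,3.5,'pics/g_s.png')
  if n=='top': crop(f,150,350,70,210,4,'pics/g_t.png')
"
```

```text
t 9.53 pos [577.3 134.5 132.2] yaw 75.56 rot [-179.98    0.45   75.56] F [-1.3 -0.1 -4.1] w 27.9
N 2
dx 0.19, dy 0.07, dz 0.81, yaw -0.03
dx 0.19, dy 0.07, dz 0.81, yaw -0.03
```

View pics/g_wrist.png

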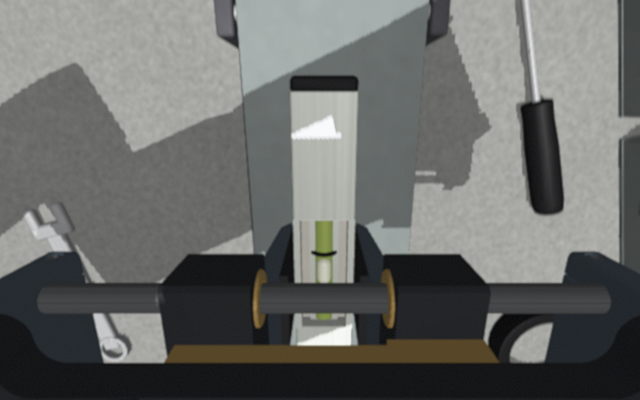

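View pics/g_s.png

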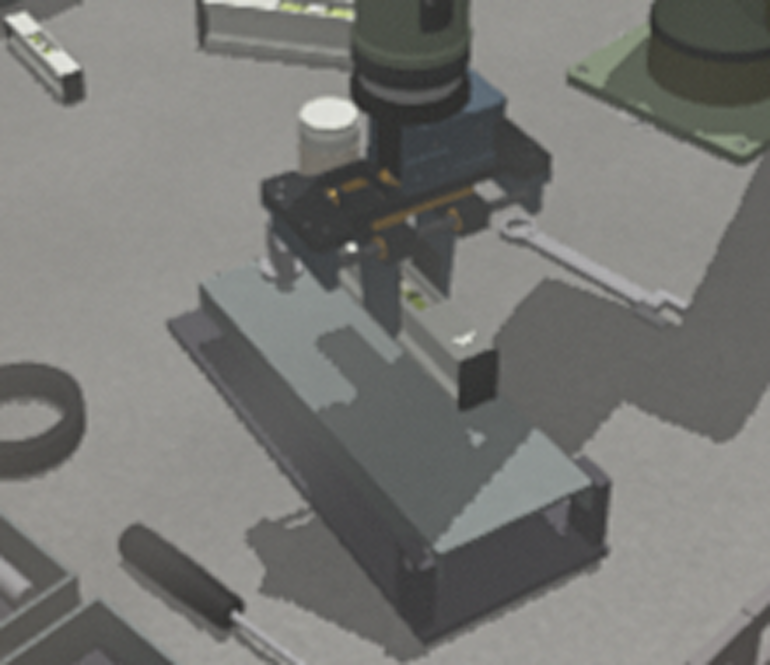

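View pics/g_t.png

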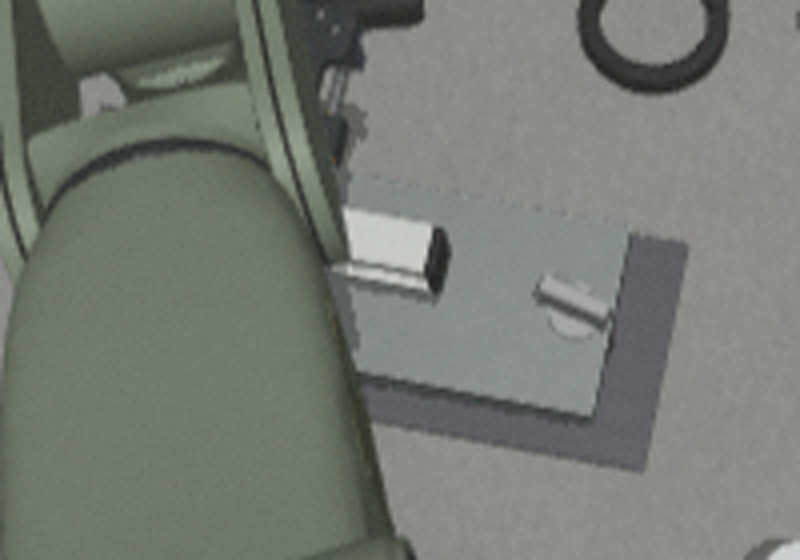

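Wrist view: the level's centreline at column 324 is parallel to the shelf's centreline at about 331, so it needs about 5 mm toward +tool y. Now lowering it.

>>> drive_tool(
  moves=[
    {"claw": 1, "dx": 0.2, "dy": 0.2, "dz": 0.8, "yaw": 0},
    {"claw": 1, "dx": 0.2, "dy": 0.1, "dz": 0.8, "yaw": 0},
    {"claw": 1, "dx": 0, "dy": 0, "dz": 0.5, "yaw": 0},
  ],
)

```text
time_s: 10.05
ee_pos: [584.9, 139.2, 87.4]
ee_rot: [-179.9, 0.5, 75.5]
force: [-1.2, -0.8, -3.7]
gripper_width: 27.9
```

>>> drive_tool(
  moves=[
    {"claw": 1, "dx": 0, "dy": 0, "dz": 0.2, "yaw": 0},
    {"claw": 1, "dx": 0, "dy": 0, "dz": 0.1, "yaw": 0},
  ],
)

```text
time_s: 10.3
ee_pos: [584.3, 138.4, 80.3]
ee_rot: [-179.8, 0.6, 75.5]
force: [-2.2, -1.8, 2.8]
gripper_width: 27.8
```

Contact: the force went from -3.7 to +2.8 N. Releasing.

>>> drive_tool(
  moves=[
    {"claw": 0.1, "dx": 0, "dy": 0, "dz": 0, "yaw": 0},
    {"claw": -0.1, "dx": 0, "dy": 0, "dz": 0, "yaw": 0},
    {"claw": -0.2, "dx": 0, "dy": 0, "dz": 0, "yaw": 0},
  ],
)

```text
time_s: 10.68
ee_pos: [586.3, 138.7, 82.9]
ee_rot: [179.9, 0.4, 75.5]
force: [-0.4, -1.2, -0.4]
gripper_width: 53.5
```

>>> drive_tool(
  moves=[
    {"claw": -0.2, "dx": 0, "dy": 0, "dz": -0.8, "yaw": 0},
    {"claw": -0.2, "dx": 0, "dy": 0, "dz": -1, "yaw": 0},
    {"claw": -0.2, "dx": 0, "dy": 0, "dz": -1, "yaw": 0},
    {"claw": -0.2, "dx": -0.5, "dy": 0, "dz": -0.8, "yaw": 0},
  ],
)

```text
time_s: 11.18
ee_pos: [584.2, 129.9, 160.3]
ee_rot: [179.7, 0.4, 75.5]
force: [-0.6, 0.0, 0.0]
gripper_width: 54.5
```

```bash
python3 -c "
from h import *
plan([582,141,100],76,n=1)
from workcell import grab_frame
for n in ['wrist','scene']:
  f=grab_frame(n); cv2.imwrite('pics/i_%s.png'%n,f['color']); pickle.dump(f,open('pics/i_%s.pkl'%n,'wb'))
  if n=='scene': crop(f,220,440,160,350,3.5,'pics/i_s.png')
"
```

```text
t 11.18 pos [584.2 129.9 160.3] yaw 75.53 rot [179.74   0.38  75.53] F [-0.6  0.   0. ] w 54.5
N 4
dx 0.13, dy -0.06, dz 0.75, yaw -0.01
```

View pics/i_wrist.png

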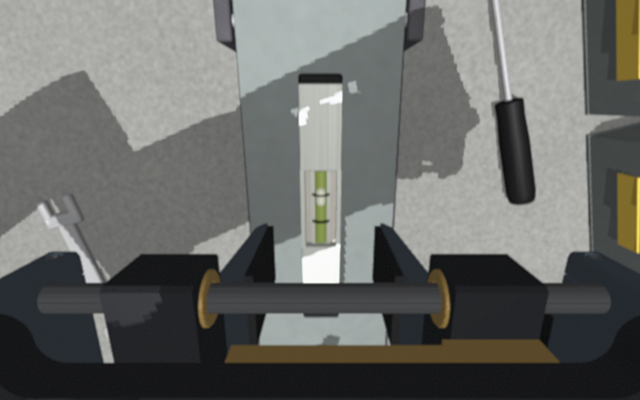

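View pics/i_s.png

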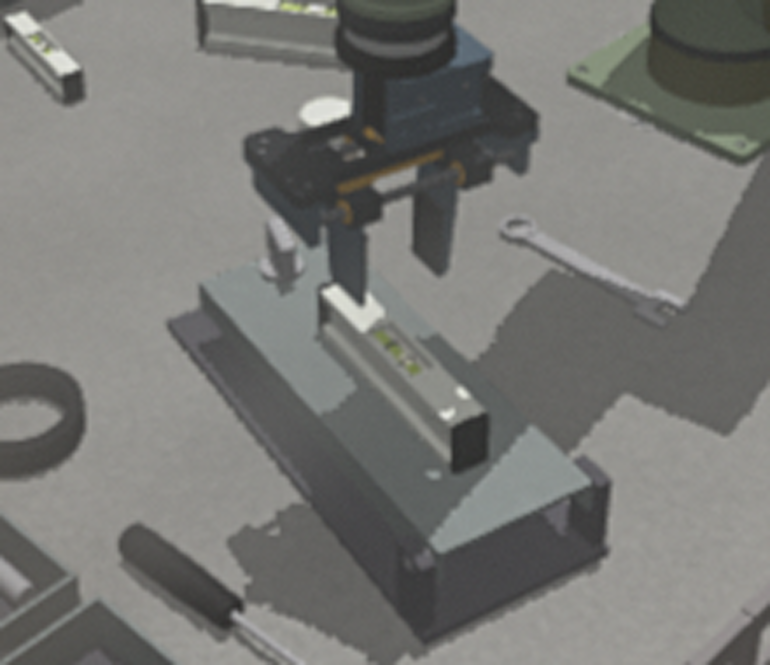

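```bash
python3 -c "
from h import *
f=pickle.load(open('pics/i_wrist.pkl','rb'))
crop(f,270,370,150,250,6,'pics/i_v.png')
c=np.array([hit(f,u,v,107) for u,v in [(299,74),(343,74),(302,316),(339,316)]]);print(c,c.mean(0))
f=pickle.load(open('pics/c_w.pkl','rb'))
print(hit(f,506.3,111,99),hit(f,527.7,51.4,99))
plan([543,-22,160],60,n=15)
"
```

```text
[[593.8141783  228.08944261 107.        ]
 [620.58318889 221.21158822 107.        ]
 [548.48339548  57.45832423 107.        ]
 [576.38925754  50.17772791 107.        ]] [584.81750505 139.23427074 107.        ]
[533.8994534 -41.7354849  99.       ] [552.65788842  -4.55395264  99.        ]
t 11.28 pos [584.8 129.  161.2] yaw 75.43 rot [179.59   0.34  75.43] F [0.6 0.5 0.1] w 54.6
N 8
dx -0.98, dy -0.02, dz 0.01, yaw 0.22
dx -0.98, dy 0.02, dz 0.01, yaw 0.22
dx -0.98, dy 0.05, dz 0.01, yaw 0.22
dx -0.98, dy 0.08, dz 0.01, yaw 0.22
dx -0.97, dy 0.12, dz 0.01, yaw 0.22
dx -0.97, dy 0.15, dz 0.01, yaw 0.22
dx -0.96, dy 0.18, dz 0.01, yaw 0.22
dx -0.96, dy 0.21, dz 0.01, yaw 0.22
```

View pics/i_v.png

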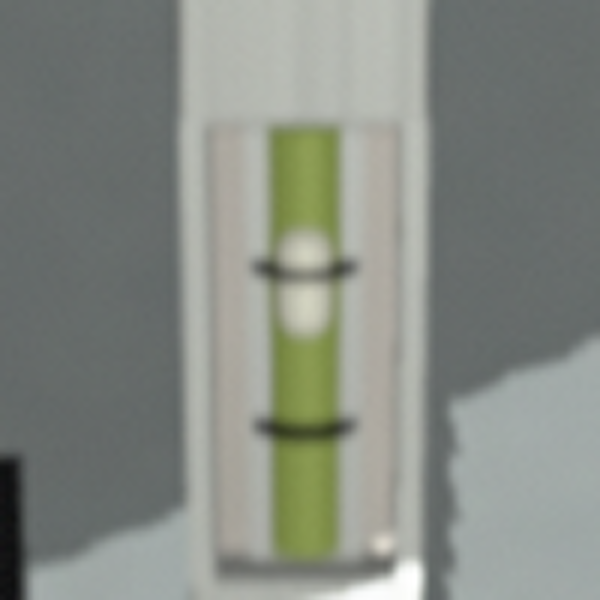

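>>> drive_tool(
  moves=[
    {"claw": -0.4, "dx": -1, "dy": 0, "dz": 0, "yaw": 0.2},
    {"claw": -0.4, "dx": -1, "dy": 0, "dz": 0, "yaw": 0.2},
    {"claw": -0.4, "dx": -1, "dy": 0, "dz": 0, "yaw": 0.2},
    {"claw": -0.4, "dx": -1, "dy": 0.1, "dz": 0, "yaw": 0.2},
    {"claw": -0.4, "dx": -1, "dy": 0.1, "dz": 0, "yaw": 0.2},
  ],
)

```text
time_s: 11.9
ee_pos: [553.5, 25.4, 159.6]
ee_rot: [179.8, 0.5, 66.2]
force: [0.6, 0.4, 0.6]
gripper_width: 63.8
```

>>> drive_tool(
  moves=[
    {"claw": -0.4, "dx": -1, "dy": 0.2, "dz": 0, "yaw": 0.2},
    {"claw": -0.4, "dx": -1, "dy": 0.2, "dz": 0, "yaw": 0.2},
    {"claw": -0.4, "dx": -1, "dy": 0.2, "dz": 0, "yaw": 0.1},
  ],
)

```text
time_s: 12.28
ee_pos: [536.7, -38.5, 160.0]
ee_rot: [179.8, 0.5, 61.5]
force: [-0.3, -0.0, -0.3]
gripper_width: 63.6
```

```bash
python3 -c "
from h import *
plan([543,-22,160],62,n=1)
from workcell import grab_frame
for n in ['wrist','top','scene']:
  f=grab_frame(n); cv2.imwrite('pics/j_%s.png'%n,f['color']); pickle.dump(f,open('pics/j_%s.pkl'%n,'wb'))
  if n=='scene': crop(f,220,440,160,350,3.5,'pics/j_s.png')
  if n=='top': crop(f,150,350,70,210,4,'pics/j_t.png')
"
```

```text
t 12.28 pos [536.7 -38.5 160. ] yaw 61.54 rot [179.75   0.46  61.54] F [-0.3 -0.  -0.3] w 63.6
N 1
dx 0.88, dy -0.12, dz -0.00, yaw -0.05
```

View pics/j_wrist.png

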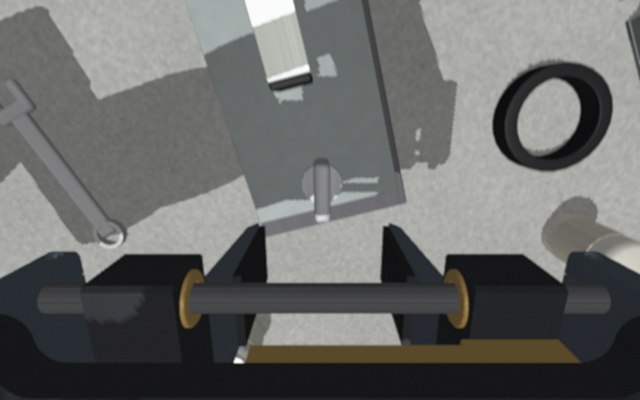

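View pics/j_s.png

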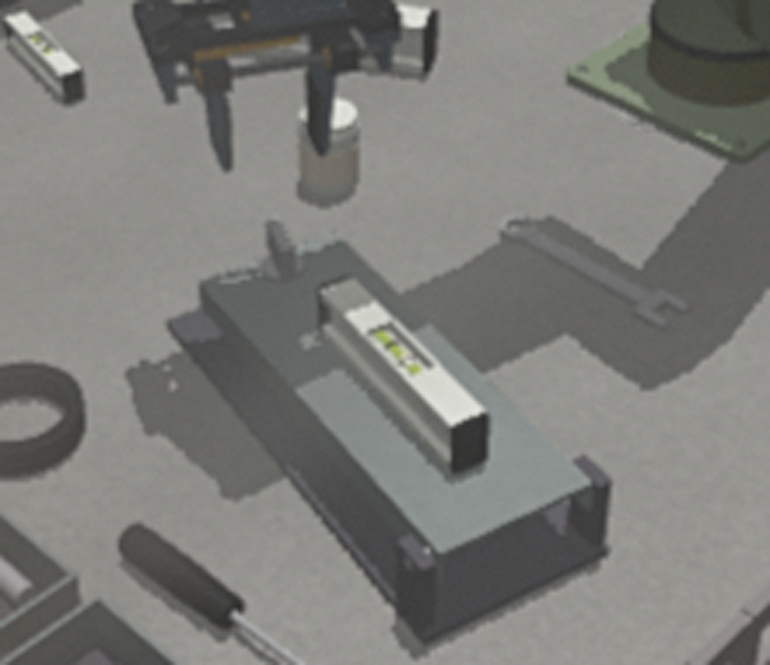

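View pics/j_t.png

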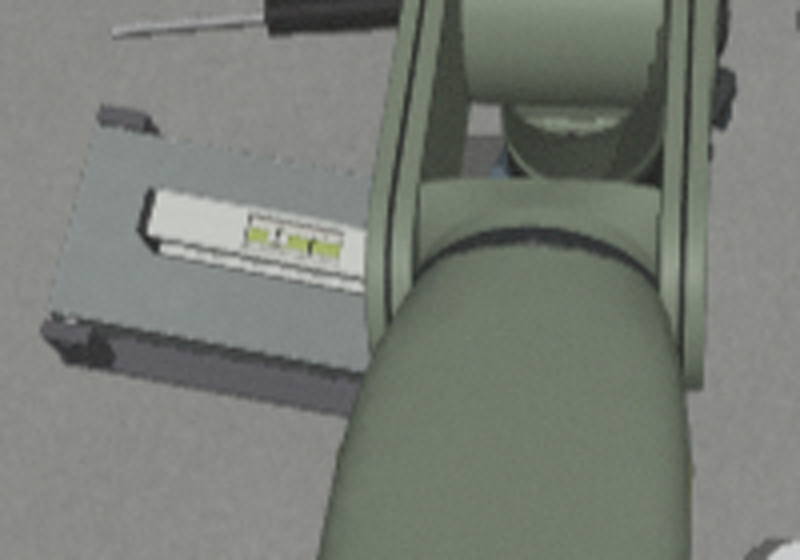

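```bash
python3 -c "
from h import *
f=pickle.load(open('pics/j_wrist.pkl','rb'))
crop(f,280,380,140,240,6,'pics/j_v.png')
for v in (158,219): print(hit(f,321.5,v,99))
"
```

```text
[ 5.56325215e+02 -2.39856797e-03  9.90000000e+01]
[534.8182282  -39.57959034  99.        ]
```

View pics/j_v.png

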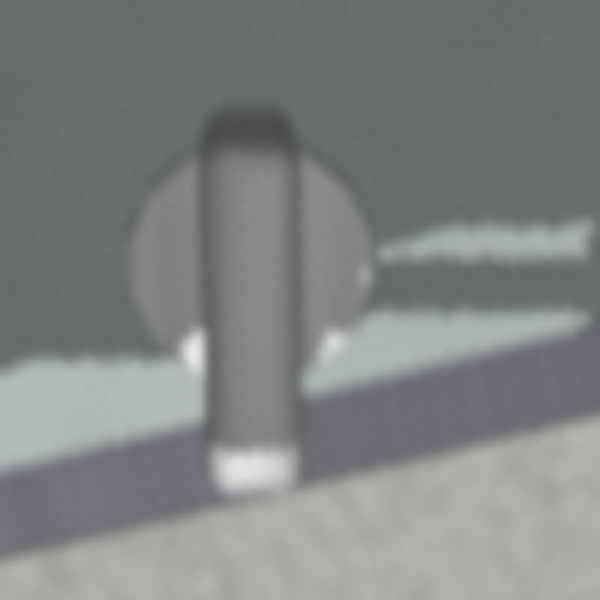

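```bash
python3 -c "
from h import *
f=pickle.load(open('pics/j_wrist.pkl','rb'))
a,b=[hit(f,322,v,99) for v in (164.7,221)]; print(a,b,(a+b)/2)
m=(a+b)/2; plan([m[0],m[1],74],61.5)
"
```

```text
[554.38242556  -4.31133371  99.        ] [534.39619188 -41.12777527  99.        ] [544.38930872 -22.71955449  99.        ]
t 12.43 pos [536.9 -38.1 160.1] yaw 61.51 rot [179.76   0.44  61.51] F [-0.1  0.2 -0.3] w 64.0
N 5
dx 0.17, dy -0.01, dz 0.86, yaw 0.00
dx 0.17, dy -0.01, dz 0.86, yaw 0.00
dx 0.17, dy -0.01, dz 0.86, yaw 0.00
dx 0.17, dy -0.01, dz 0.86, yaw 0.00
dx 0.17, dy -0.01, dz 0.86, yaw 0.00
```

The head stands upright at column 322 in the wrist view, rows 165 to 221, so the yaw matches. I go down over it.

>>> drive_tool(
  moves=[
    {"claw": -0.4, "dx": 0.4, "dy": 0, "dz": 0.8, "yaw": 0},
    {"claw": -0.4, "dx": 0.4, "dy": 0, "dz": 1, "yaw": 0},
    {"claw": -0.3, "dx": 0.1, "dy": 0, "dz": 1, "yaw": 0},
    {"claw": -0.2, "dx": 0, "dy": 0, "dz": 0.9, "yaw": 0},
    {"claw": -0.1, "dx": 0, "dy": 0, "dz": 0.5, "yaw": 0},
  ],
)

```text
time_s: 13.05
ee_pos: [546.6, -17.8, 69.8]
ee_rot: [179.8, 0.3, 61.7]
force: [-0.2, -0.2, 0.7]
gripper_width: 50.6
```

```bash
python3 -c "
from h import *
plan([544.4,-22.7,74],61.5,n=1)
from workcell import grab_frame
for n in ['wrist']:
  f=grab_frame(n); cv2.imwrite('pics/k_%s.png'%n,f['color']); pickle.dump(f,open('pics/k_%s.pkl'%n,'wb'))
"
```

```text
t 13.05 pos [546.6 -17.8  69.8] yaw 61.67 rot [179.84   0.35  61.67] F [-0.2 -0.2  0.7] w 50.6
N 1
dx -0.27, dy 0.02, dz -0.21, yaw 0.02
```

View pics/k_wrist.png

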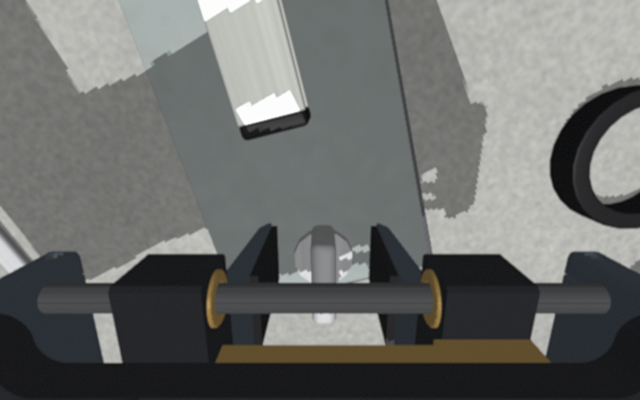

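>>> drive_tool(
  moves=[
    {"claw": 0.2, "dx": -0.25, "dy": 0, "dz": -0.3, "yaw": 0},
    {"claw": 1, "dx": 0, "dy": 0, "dz": 0, "yaw": 0},
    {"claw": 1, "dx": 0, "dy": 0, "dz": 0, "yaw": 0},
    {"claw": 1, "dx": 0, "dy": 0, "dz": 0, "yaw": 0},
  ],
  grip_force=50,
)

```text
time_s: 13.6
ee_pos: [544.6, -22.0, 76.7]
ee_rot: [179.8, 0.3, 61.7]
force: [-3.0, 1.2, 0.3]
gripper_width: 13.0
```

>>> drive_tool(
  moves=[
    {"claw": 1, "dx": 0, "dy": 0, "dz": 0, "yaw": 0.5},
    {"claw": 1, "dx": 0, "dy": 0, "dz": -0.02, "yaw": 0.8},
    {"claw": 1, "dx": 0, "dy": 0, "dz": -0.03, "yaw": 0.8},
    {"claw": 1, "dx": 0, "dy": 0, "dz": -0.03, "yaw": 0.8},
    {"claw": 1, "dx": 0, "dy": 0, "dz": -0.03, "yaw": 0.5},
  ],
)

```text
time_s: 14.22
ee_pos: [543.5, -21.5, 79.6]
ee_rot: [179.7, 0.3, 31.9]
force: [2.7, -0.1, -2.4]
gripper_width: 11.7
```

```bash
python3 -c "
from h import *
plan([544.4,-22.7,76],0,n=1)
from workcell import grab_frame, telemetry
print(telemetry.state()['torque'])
for n in ['wrist','scene','top']:
  f=grab_frame(n); cv2.imwrite('pics/l_%s.png'%n,f['color']); pickle.dump(f,open('pics/l_%s.pkl'%n,'wb'))
  if n=='scene': crop(f,290,370,230,310,7,'pics/l_s.png')
  if n=='top': crop(f,150,350,70,210,4,'pics/l_t.png')
"
```

```text
t 14.22 pos [543.5 -21.5  79.6] yaw 31.86 rot [179.73   0.28  31.86] F [ 2.7 -0.1 -2.4] w 11.7
N 4
dx 0.00, dy 0.02, dz 0.05, yaw 0.93
[-0.03013949  0.47983467  0.39560077]
```

View pics/l_wrist.png

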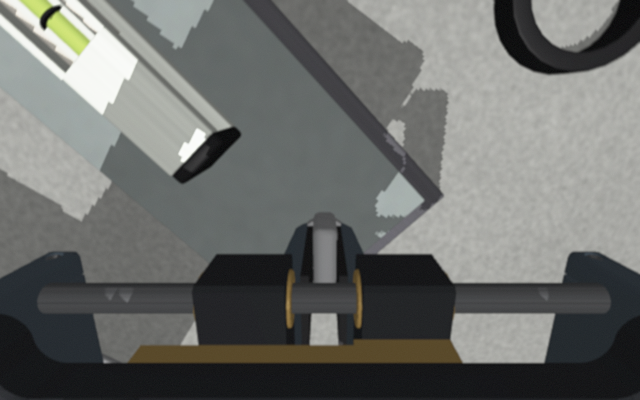

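View pics/l_s.png

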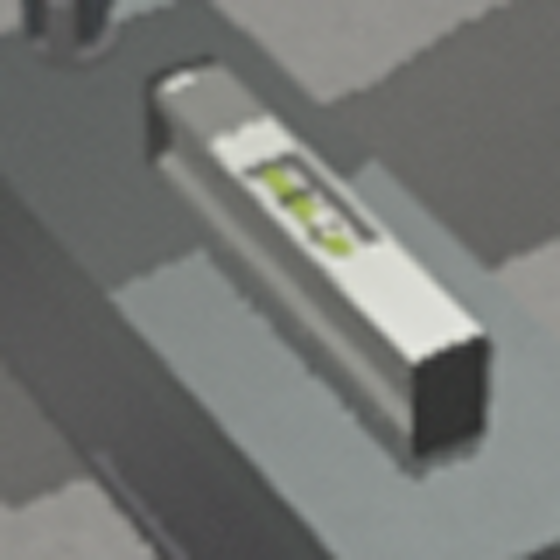

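View pics/l_t.png

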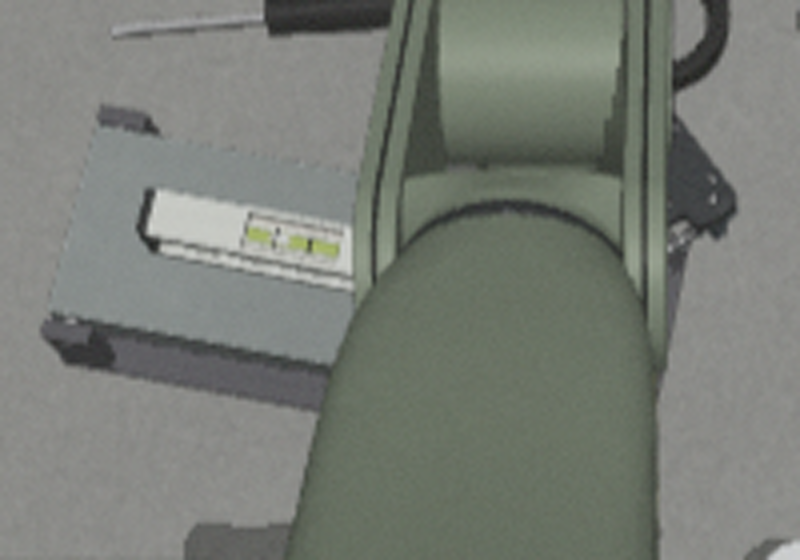

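The bar follows the grip and stays upright at column 323. The bubble has begun to move (top crop: about 281 between lines at 277 and 310). Turning further.

>>> drive_tool(
  moves=[
    {"claw": 1, "dx": 0, "dy": 0, "dz": -0.01, "yaw": 0.7},
    {"claw": 1, "dx": 0, "dy": 0, "dz": -0.03, "yaw": 0.8},
    {"claw": 1, "dx": 0, "dy": 0, "dz": -0.03, "yaw": 0.8},
    {"claw": 1, "dx": 0, "dy": 0, "dz": -0.03, "yaw": 0.8},
    {"claw": 1, "dx": 0, "dy": 0, "dz": -0.02, "yaw": 0.5},
  ],
)

```text
time_s: 15.0
ee_pos: [543.6, -21.3, 82.5]
ee_rot: [179.7, 0.1, 0.7]
force: [2.8, 0.0, -0.4]
gripper_width: 11.5
```

>>> drive_tool(
  moves=[
    {"claw": 1, "dx": 0, "dy": 0, "dz": 0, "yaw": 0},
    {"claw": 1, "dx": 0, "dy": 0, "dz": 0, "yaw": 0},
    {"claw": 1, "dx": 0, "dy": 0, "dz": 0, "yaw": 0},
    {"claw": 1, "dx": 0, "dy": 0, "dz": 0, "yaw": 0},
    {"claw": 1, "dx": 0, "dy": 0, "dz": 0, "yaw": 0},
  ],
)

```text
time_s: 15.62
ee_pos: [544.0, -21.4, 82.6]
ee_rot: [179.7, 0.1, 0.8]
force: [2.5, 0.0, -1.1]
gripper_width: 11.7
```

>>> drive_tool(
  moves=[
    {"claw": 1, "dx": 0, "dy": 0, "dz": 0, "yaw": 0},
    {"claw": 1, "dx": 0, "dy": 0, "dz": 0, "yaw": 0},
    {"claw": 1, "dx": 0, "dy": 0, "dz": 0, "yaw": 0},
    {"claw": 1, "dx": 0, "dy": 0, "dz": 0, "yaw": 0},
    {"claw": 1, "dx": 0, "dy": 0, "dz": 0, "yaw": 0},
  ],
)

```text
time_s: 16.25
ee_pos: [544.0, -21.4, 82.6]
ee_rot: [179.7, 0.1, 0.8]
force: [2.3, -0.7, -0.9]
gripper_width: 11.5
```

```bash
python3 -c "
from h import *
plan([544.4,-22.7,76],0,n=1)
from workcell import grab_frame, telemetry
print(telemetry.state()['torque'])
for n in ['wrist','scene','top']:
  f=grab_frame(n); cv2.imwrite('pics/m_%s.png'%n,f['color']); pickle.dump(f,open('pics/m_%s.pkl'%n,'wb'))
  if n=='scene': crop(f,310,360,240,280,14,'pics/m_s.png')
  if n=='top': crop(f,180,250,110,150,10,'pics/m_t.png')
"
```

```text
t 16.25 pos [544.  -21.4  82.6] yaw 0.76 rot [1.7972e+02 1.0000e-01 7.6000e-01] F [ 2.3 -0.7 -0.9] w 11.5
N 1
dx 0.02, dy 0.07, dz 0.33, yaw 0.09
[ 0.17480049  0.48395414 -0.23109493]
```

View pics/m_wrist.png

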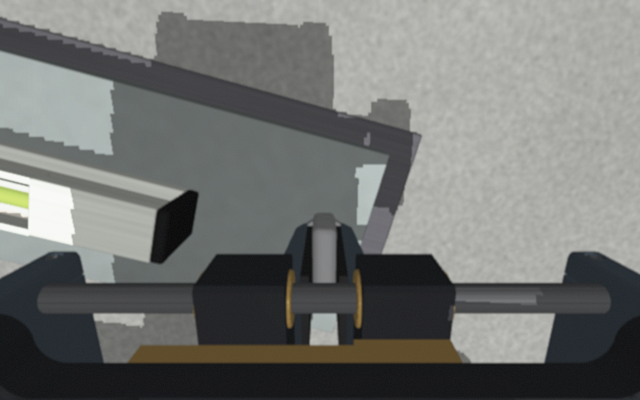

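View pics/m_s.png

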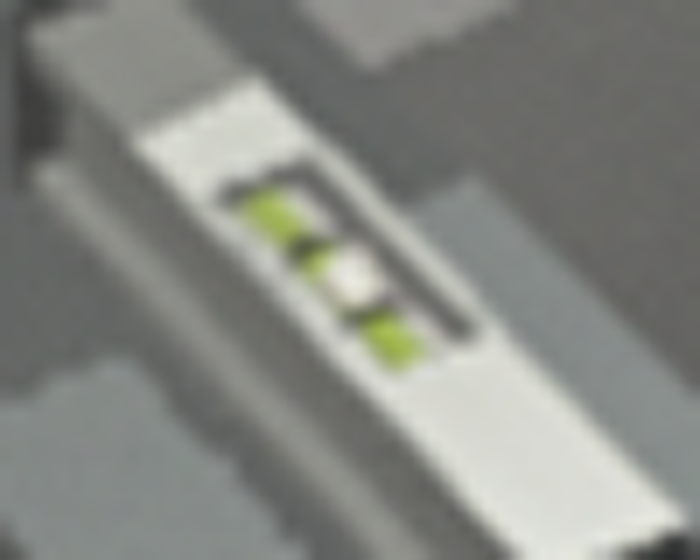

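View pics/m_t.png

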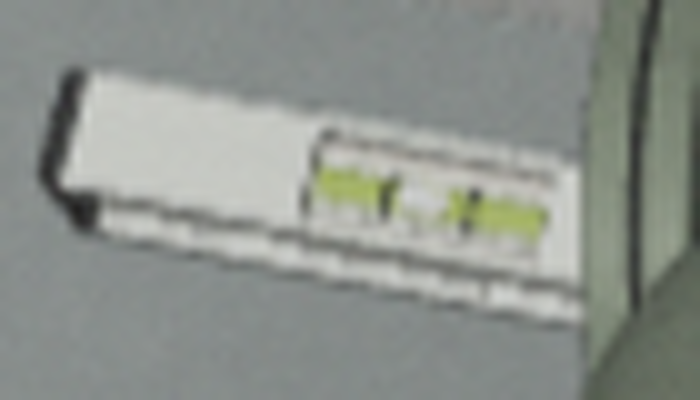

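Top crop: lines at 386 and 471, bubble centre about 420, so it is about 2 mm short on the hinge side. I turn about 0.23 rad more.

>>> drive_tool(
  moves=[
    {"claw": 1, "dx": 0, "dy": 0, "dz": -0.02, "yaw": 0.8},
    {"claw": 1, "dx": 0, "dy": 0, "dz": -0.02, "yaw": 0.7},
    {"claw": 1, "dx": 0, "dy": 0, "dz": 0, "yaw": 0},
    {"claw": 1, "dx": 0, "dy": 0, "dz": 0, "yaw": 0},
    {"claw": 1, "dx": 0, "dy": 0, "dz": 0, "yaw": 0},
  ],
)

```text
time_s: 17.02
ee_pos: [544.0, -21.3, 83.7]
ee_rot: [179.7, 0.0, -12.1]
force: [1.6, -0.2, -2.0]
gripper_width: 11.8
```

>>> drive_tool(
  moves=[
    {"claw": 0.8, "dx": 0, "dy": 0, "dz": 0, "yaw": 0},
    {"claw": 0.3, "dx": 0, "dy": 0, "dz": 0, "yaw": 0},
    {"claw": 0.1, "dx": 0, "dy": 0, "dz": 0, "yaw": 0},
    {"claw": 0.1, "dx": 0, "dy": 0, "dz": 0, "yaw": 0},
  ],
)

```text
time_s: 17.52
ee_pos: [543.6, -21.4, 83.9]
ee_rot: [179.6, 0.0, -12.0]
force: [0.1, 0.1, 0.2]
gripper_width: 38.5
```

```bash
python3 -c "
from h import *
plan([584.8,139,165],76,n=12)
from workcell import grab_frame, telemetry
for n in ['wrist','scene','top']:
  f=grab_frame(n); cv2.imwrite('pics/n_%s.png'%n,f['color']); pickle.dump(f,open('pics/n_%s.pkl'%n,'wb'))
  if n=='scene': crop(f,310,360,240,280,14,'pics/n_s.png')
  if n=='top': crop(f,180,250,110,150,10,'pics/n_t.png')
"
```

```text
t 17.52 pos [543.6 -21.4  83.9] yaw -11.96 rot [ 1.7963e+02  2.0000e-02 -1.1960e+01] F [0.1 0.1 0.2] w 38.5
N 11
dx 0.03, dy -0.75, dz -0.37, yaw -0.93
dx 0.14, dy -0.74, dz -0.37, yaw -0.93
dx 0.24, dy -0.71, dz -0.37, yaw -0.93
dx 0.34, dy -0.67, dz -0.37, yaw -0.93
dx 0.43, dy -0.62, dz -0.37, yaw -0.93
dx 0.51, dy -0.56, dz -0.37, yaw -0.93
dx 0.58, dy -0.48, dz -0.37, yaw -0.93
dx 0.64, dy -0.39, dz -0.37, yaw -0.93
dx 0.69, dy -0.30, dz -0.37, yaw -0.93
dx 0.73, dy -0.20, dz -0.37, yaw -0.93
dx 0.75, dy -0.10, dz -0.37, yaw -0.93
```

View pics/n_t.png

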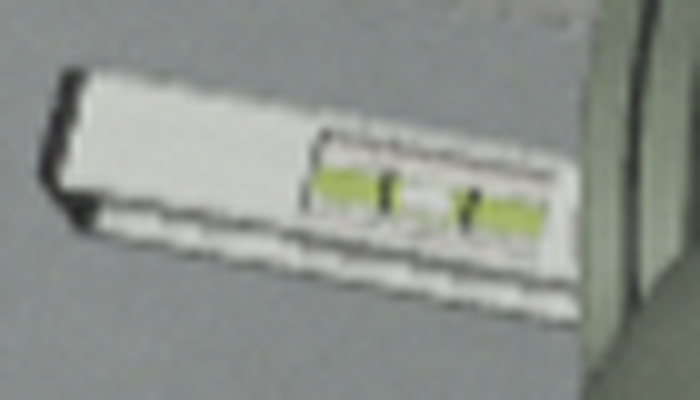

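View pics/n_s.png

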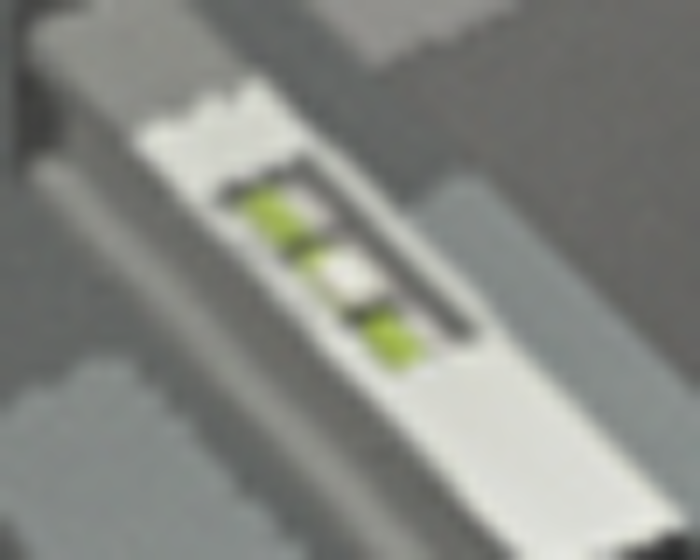

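View pics/n_wrist.png

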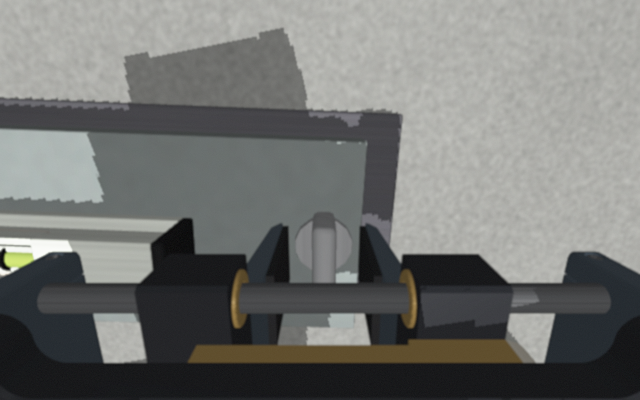

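Both sides of the bubble now show green inside the lines. The head is released at opening 38.5 mm. I lift and take a close wrist look at the vial.

>>> drive_tool(
  moves=[
    {"claw": 0.1, "dx": 0, "dy": 0, "dz": -0.7, "yaw": 0},
    {"claw": 0.1, "dx": 0, "dy": 0, "dz": -1, "yaw": 0},
    {"claw": 0.5, "dx": 0, "dy": 0, "dz": -1, "yaw": -0.5},
    {"claw": 0.5, "dx": 0, "dy": 0, "dz": -0.9, "yaw": -1},
    {"claw": 1, "dx": 0, "dy": -0.2, "dz": 0, "yaw": -1},
  ],
)

```text
time_s: 18.3
ee_pos: [544.8, -17.1, 162.4]
ee_rot: [179.6, -0.1, 10.2]
force: [-0.3, 0.0, 0.3]
gripper_width: 15.8
```

>>> drive_tool(
  moves=[
    {"claw": 1, "dx": 0.2, "dy": -0.5, "dz": 0, "yaw": -1},
    {"claw": 1, "dx": 0.3, "dy": -0.5, "dz": 0, "yaw": -1},
    {"claw": 1, "dx": 0.4, "dy": -0.4, "dz": 0, "yaw": -1},
    {"claw": 1, "dx": 0.5, "dy": -0.4, "dz": 0, "yaw": -1},
    {"claw": 1, "dx": 0.5, "dy": -0.4, "dz": 0, "yaw": -1},
  ],
)

```text
time_s: 18.92
ee_pos: [558.9, 41.8, 168.5]
ee_rot: [179.3, -0.0, 54.6]
force: [0.8, -0.5, -0.3]
gripper_width: 0.3
```

>>> drive_tool(
  moves=[
    {"claw": 1, "dx": 0.5, "dy": 0, "dz": 0, "yaw": -1},
    {"claw": 1, "dx": 0.5, "dy": 0, "dz": 0, "yaw": -1},
    {"claw": 1, "dx": 0.5, "dy": 0, "dz": 0, "yaw": -0.7},
  ],
)

```text
time_s: 19.3
ee_pos: [573.2, 69.7, 172.0]
ee_rot: [179.1, 0.2, 78.6]
force: [0.1, -0.6, -0.1]
gripper_width: 0.2
```

```bash
python3 -c "
from h import *
plan([584.8,139,160],75.5,n=12)
from workcell import grab_frame, telemetry
for n in ['wrist','top']:
  f=grab_frame(n); cv2.imwrite('pics/o_%s.png'%n,f['color']); pickle.dump(f,open('pics/o_%s.pkl'%n,'wb'))
"
```

```text
t 19.30 pos [573.2  69.7 172. ] yaw 78.60 rot [179.12   0.2   78.6 ] F [ 0.1 -0.6 -0.1] w 0.2
N 4
dx 0.88, dy -0.03, dz 0.15, yaw 0.09
dx 0.88, dy -0.04, dz 0.15, yaw 0.09
dx 0.88, dy -0.05, dz 0.15, yaw 0.09
dx 0.88, dy -0.07, dz 0.15, yaw 0.09
```

View pics/o_wrist.png

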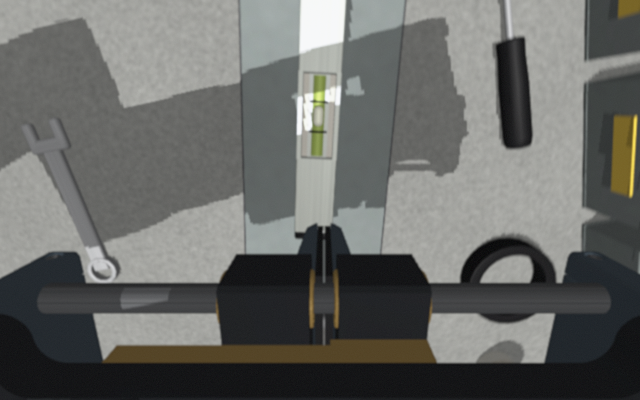

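```bash
python3 -c "
from h import *
f=pickle.load(open('pics/o_wrist.pkl','rb'))
crop(f,280,360,60,170,6,'pics/o_v.png')
"
```

```text
(no output)
```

View pics/o_v.png

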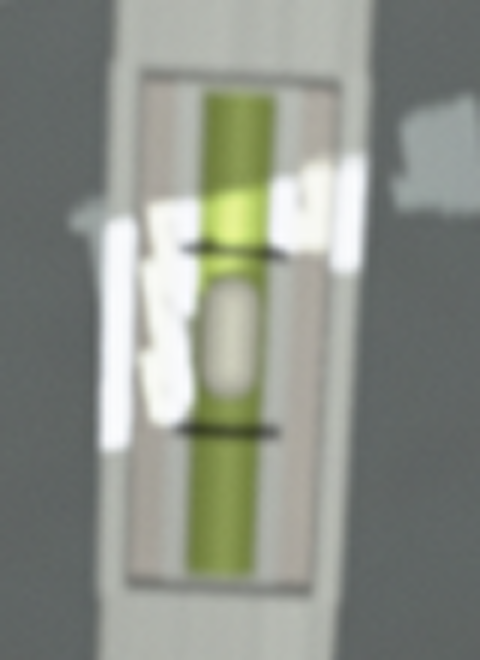

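The vial lines are at crop rows 249 and 432, with the bubble at 275-398. The offset is about -0.4 mm, settled. Now to press.

```bash
python3 -c "
from h import *
f=pickle.load(open('pics/o_wrist.pkl','rb'))
print(hit(f,280+233/6,60+249/6,107),hit(f,280+228/6,60+432/6,107), hit(f,280+231/6,60+340/6,107))
plan([585,138,135],75.5,n=12)
"
```

```text
[587.157246   149.73316668 107.        ] [582.52032401 130.0026046  107.        ] [584.93487858 140.03420728 107.        ]
t 19.40 pos [573.4  70.1 171.9] yaw 78.42 rot [179.11   0.18  78.42] F [ 0.  -0.6  1.4] w 0.5
N 4
dx 0.86, dy -0.03, dz 0.46, yaw 0.09
dx 0.86, dy -0.04, dz 0.46, yaw 0.09
dx 0.86, dy -0.05, dz 0.46, yaw 0.09
dx 0.86, dy -0.06, dz 0.46, yaw 0.09
```

>>> drive_tool(
  moves=[
    {"claw": 1, "dx": 0.9, "dy": 0, "dz": 0.3, "yaw": 0.1},
    {"claw": 1, "dx": 0.9, "dy": 0, "dz": 0.4, "yaw": 0.1},
    {"claw": 1, "dx": 0.9, "dy": -0.1, "dz": 0.4, "yaw": 0.1},
    {"claw": 1, "dx": 0.7, "dy": -0.1, "dz": 0.4, "yaw": 0},
    {"claw": 1, "dx": 0, "dy": 0, "dz": 0, "yaw": 0},
  ],
  grip_force=10,
)

```text
time_s: 20.02
ee_pos: [585.9, 137.1, 143.8]
ee_rot: [178.9, 0.1, 75.2]
force: [-0.5, 0.2, 0.0]
gripper_width: 0.2
```

```bash
python3 -c "
from h import *
plan([585,139,109],75.5,n=12)
"
```

```text
t 20.02 pos [585.9 137.1 143.8] yaw 75.21 rot [1.7891e+02 1.4000e-01 7.5210e+01] F [-0.5  0.2  0. ] w 0.2
N 2
dx 0.04, dy -0.03, dz 0.87, yaw -0.02
dx 0.04, dy -0.03, dz 0.87, yaw -0.02
```

>>> drive_tool(
  moves=[
    {"claw": 1, "dx": 0, "dy": 0, "dz": 0.7, "yaw": 0},
    {"claw": 1, "dx": 0, "dy": 0, "dz": 0.5, "yaw": 0},
    {"claw": 1, "dx": 0, "dy": 0, "dz": 0.2, "yaw": 0},
    {"claw": 1, "dx": 0, "dy": 0, "dz": 0, "yaw": 0},
  ],
)

```text
time_s: 20.52
ee_pos: [586.1, 135.0, 114.0]
ee_rot: [178.9, 0.2, 75.1]
force: [-0.6, -0.2, 0.5]
gripper_width: 0.6
```

>>> drive_tool(
  moves=[
    {"claw": 1, "dx": 0, "dy": 0, "dz": 0.1, "yaw": 0},
  ],
)

```text
time_s: 20.65
ee_pos: [586.5, 134.9, 112.3]
ee_rot: [178.9, 0.2, 75.1]
force: [0.1, 0.3, -0.8]
gripper_width: 0.2
```

>>> drive_tool(
  moves=[
    {"claw": 1, "dx": 0.2, "dy": 0, "dz": 0.05, "yaw": 0},
    {"claw": 1, "dx": 0, "dy": 0, "dz": 0.05, "yaw": 0},
  ],
)

```text
time_s: 20.9
ee_pos: [587.9, 139.1, 110.5]
ee_rot: [178.8, 0.2, 75.1]
force: [-0.9, -0.3, -0.3]
gripper_width: 0.7
```

>>> drive_tool(
  moves=[
    {"claw": 1, "dx": 0, "dy": 0, "dz": 0.06, "yaw": 0},
  ],
)

```text
time_s: 21.02
ee_pos: [588.0, 139.0, 110.0]
ee_rot: [178.8, 0.2, 75.1]
force: [-3.1, -2.1, 6.6]
gripper_width: 0.5
```

>>> drive_tool(
  moves=[
    {"claw": 1, "dx": 0, "dy": 0, "dz": 0.06, "yaw": 0},
  ],
)

```text
time_s: 21.15
ee_pos: [588.0, 139.0, 110.0]
ee_rot: [178.8, 0.2, 75.1]
force: [-2.5, -1.0, 8.3]
gripper_width: 0.2
```

>>> drive_tool(
  moves=[
    {"claw": 1, "dx": -0.01, "dy": -0.02, "dz": 0.07, "yaw": 0},
  ],
)

```text
time_s: 21.28
ee_pos: [588.0, 139.0, 110.0]
ee_rot: [178.7, 0.1, 75.1]
force: [-2.4, 0.2, 7.6]
gripper_width: 0.4
```

>>> drive_tool(
  moves=[
    {"claw": 1, "dx": -0.01, "dy": -0.02, "dz": 0.07, "yaw": 0},
  ],
)

```text
time_s: 21.4
ee_pos: [588.0, 139.0, 110.0]
ee_rot: [178.6, 0.1, 75.1]
force: [-1.0, -0.3, 6.7]
gripper_width: 0.3
```

```bash
python3 -c "
from h import *
from workcell import grab_frame, telemetry
for n in ['scene','top','wrist']:
  f=grab_frame(n); cv2.imwrite('pics/p_%s.png'%n,f['color']); pickle.dump(f,open('pics/p_%s.pkl'%n,'wb'))
  s=telemetry.state(); print(s['time_s'],s['force'],s['ee_pos'])
  if n=='scene': crop(f,220,440,160,350,3.5,'pics/p_s.png')
"
```

```text
21.45 [-1.69470709  0.27815509  6.26539734] [587.98280226 138.95616132 110.05020949]
21.5 [-1.55948361 -0.20550798  6.46803638] [587.98827033 138.97251863 110.07109666]
21.55 [-1.80192855 -1.08691513  6.21122485] [587.96095258 138.96327296 110.05568552]
```

View pics/p_s.png

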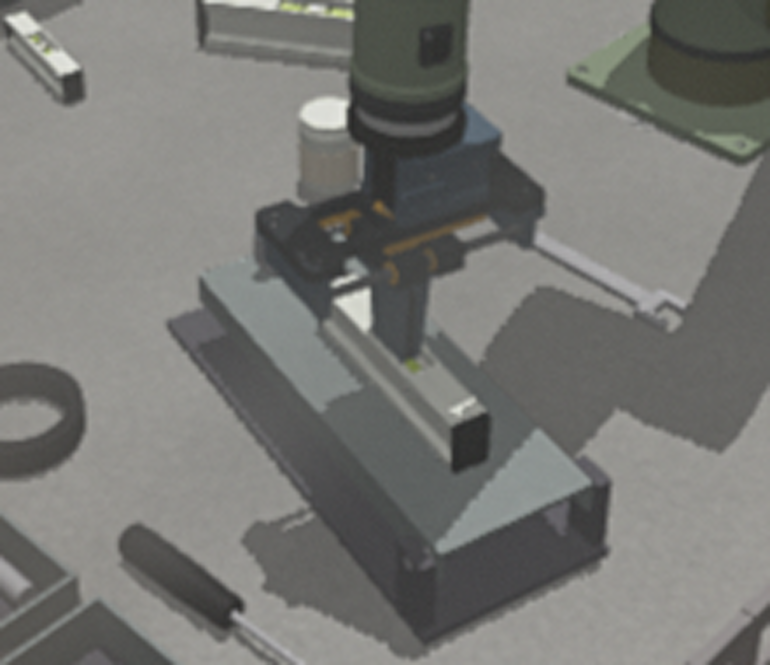

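View pics/p_wrist.png

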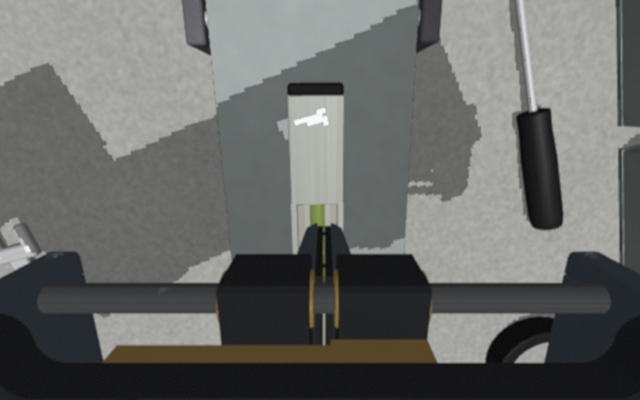

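The force is steady but low at 6.4 N, and the fingers hide the vial. Contact is about 3 mm off the level's centreline (level at column 316, tool at 323). I'll re-press 40 mm toward the foot end so that I can see the bubble while pressing.

>>> drive_tool(
  moves=[
    {"claw": 1, "dx": 0, "dy": 0, "dz": -0.5, "yaw": 0},
    {"claw": 1, "dx": -0.8, "dy": -0.1, "dz": 0, "yaw": 0},
    {"claw": 1, "dx": -1, "dy": -0.1, "dz": 0, "yaw": 0},
    {"claw": 1, "dx": 0, "dy": 0, "dz": 0, "yaw": 0},
  ],
)

```text
time_s: 22.05
ee_pos: [573.2, 102.5, 120.6]
ee_rot: [178.6, 0.1, 75.1]
force: [0.5, -0.7, 0.2]
gripper_width: 0.6
```

```bash
python3 -c "
from h import *
from workcell import grab_frame, telemetry
s=telemetry.state(); print(s['time_s'],s['force'],s['ee_pos'])
for n in ['wrist']:
  f=grab_frame(n); cv2.imwrite('pics/q_%s.png'%n,f['color']); pickle.dump(f,open('pics/q_%s.pkl'%n,'wb'))
"
```

```text
22.05 [ 0.54323165 -0.68789051  0.17357599] [573.24354991 102.461528   120.56636909]
```

View pics/q_wrist.png

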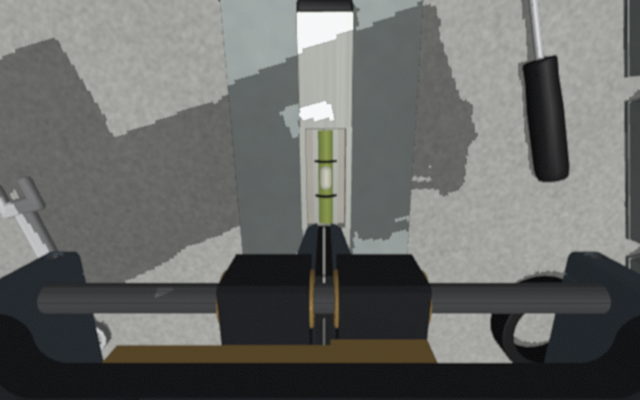

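Now the vial (lines at rows 161 and 195, bubble about 179) is fully visible and centred on the tool column. Pressing down here.

>>> drive_tool(
  moves=[
    {"claw": 1, "dx": 0, "dy": 0, "dz": 0.3, "yaw": 0},
    {"claw": 1, "dx": 0, "dy": 0, "dz": 0.15, "yaw": 0},
    {"claw": 1, "dx": 0, "dy": 0, "dz": 0.05, "yaw": 0},
  ],
)

```text
time_s: 22.48
ee_pos: [574.1, 103.1, 109.9]
ee_rot: [178.6, 0.1, 75.1]
force: [-1.5, -1.0, 7.6]
gripper_width: 0.6
```

>>> drive_tool(
  moves=[
    {"claw": 1, "dx": 0, "dy": 0, "dz": 0.08, "yaw": 0},
  ],
)

```text
time_s: 22.6
ee_pos: [574.3, 103.0, 109.6]
ee_rot: [178.6, 0.1, 75.2]
force: [-4.7, -2.4, 14.1]
gripper_width: 0.3
```

>>> drive_tool(
  moves=[
    {"claw": 1, "dx": 0, "dy": 0, "dz": 0.08, "yaw": 0},
  ],
)

```text
time_s: 22.72
ee_pos: [574.3, 103.0, 109.7]
ee_rot: [178.5, 0.1, 75.2]
force: [-3.4, -0.8, 11.9]
gripper_width: 0.1
```

>>> drive_tool(
  moves=[
    {"claw": 1, "dx": 0, "dy": -0.01, "dz": 0.07, "yaw": 0},
  ],
)

```text
time_s: 22.85
ee_pos: [574.2, 103.1, 109.8]
ee_rot: [178.5, 0.1, 75.2]
force: [-2.8, -1.5, 8.2]
gripper_width: 0.4
```

```bash
python3 -c "
from h import *
from workcell import grab_frame, telemetry
for i in range(4):
  f=grab_frame('wrist'); s=telemetry.state(); print(s['time_s'],s['force'],s['ee_pos'],s['gripper_width'])
cv2.imwrite('pics/r_w.png',f['color']); crop(f,280,370,110,220,5,'pics/r_v.png')
"
```

```text
22.9 [-3.15387243 -1.72845079  8.87122694] [574.23173848 103.07802897 109.85248816] 0.42972048991742035
22.95 [-3.72231163 -1.76735672  9.2057203 ] [574.20165215 103.08332061 109.8214606 ] 0.44415651620863944
23.0 [-2.78250507 -0.86344286  9.48574528] [574.21709379 103.08197468 109.82877846] 0.4900798121759445
23.05 [-2.80701077 -0.97425275  9.62077779] [574.2338945  103.09624614 109.85904232] 0.49534245271269195
```

View pics/r_v.png

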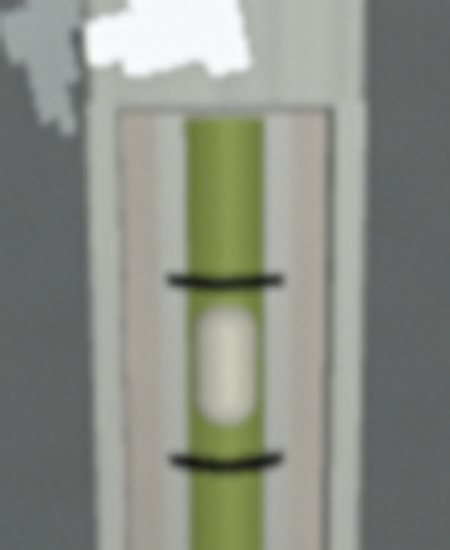

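```bash
python3 -c "
from h import *
from workcell import grab_frame, telemetry
for i in range(20):
  f=grab_frame('wrist'); s=telemetry.state()
  if i%4==3: print(s['time_s'],s['force'].round(2),s['ee_pos'].round(2))
crop(f,280,370,110,220,5,'pics/s_v.png'); cv2.imwrite('pics/s_w.png',f['color'])
"
```

```text
23.25 [-3.01 -1.12  9.61] [574.22 103.1  109.83]
23.45 [-2.99 -1.99  9.14] [574.24 103.07 109.86]
23.65 [-3.38 -1.29  8.31] [574.23 103.08 109.83]
23.85 [-2.53 -1.5   8.56] [574.22 103.08 109.83]
24.05 [-2.6  -1.52  9.95] [574.22 103.05 109.85]
```

View pics/s_v.png

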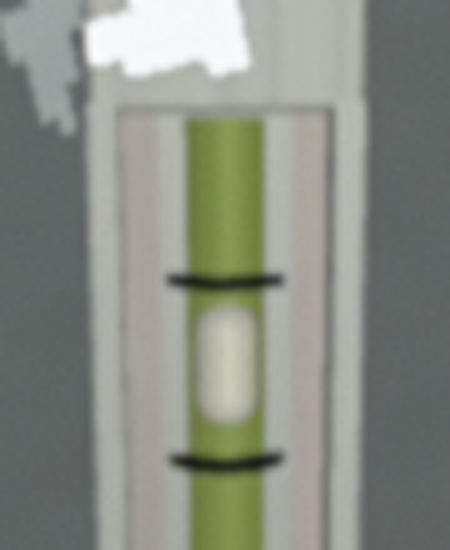

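Steady: about 9.2 N, bubble about 0.9 mm off centre. One row to trim the sideways part of about 3 N.

>>> drive_tool(
  moves=[
    {"claw": 1, "dx": -0.01, "dy": -0.04, "dz": 0.08, "yaw": 0},
  ],
)

```text
time_s: 24.18
ee_pos: [574.1, 103.1, 109.9]
ee_rot: [178.4, 0.1, 75.3]
force: [-0.7, -2.1, 8.0]
gripper_width: 0.5
```

```bash
python3 -c "
from h import *
from workcell import grab_frame, telemetry
for i in range(16):
  f=grab_frame('wrist'); s=telemetry.state()
  if i%3==0: print(s['time_s'],s['force'].round(2),s['ee_pos'].round(2))
crop(f,280,370,110,220,5,'pics/t_v.png'); cv2.imwrite('pics/t_w.png',f['color'])
f=grab_frame('scene'); crop(f,220,440,160,350,3.5,'pics/t_s.png')
"
```

```text
24.225 [-1.69 -1.31  8.58] [574.15 103.12 109.89]
24.375 [-2.87 -2.53  8.35] [574.17 103.1  109.87]
24.525 [-2.01 -1.02  9.1 ] [574.16 103.11 109.85]
24.675 [-2.29 -1.07  8.62] [574.14 103.1  109.85]
24.825 [-1.88 -1.17  9.18] [574.17 103.11 109.89]
24.975 [-2.06 -1.63  7.74] [574.12 103.09 109.87]
```

View pics/t_v.png

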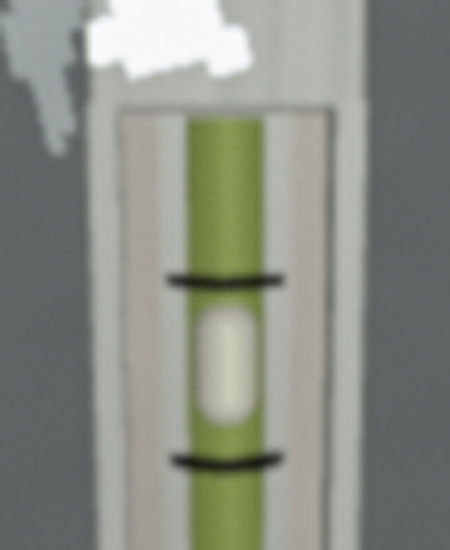

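View pics/t_s.png

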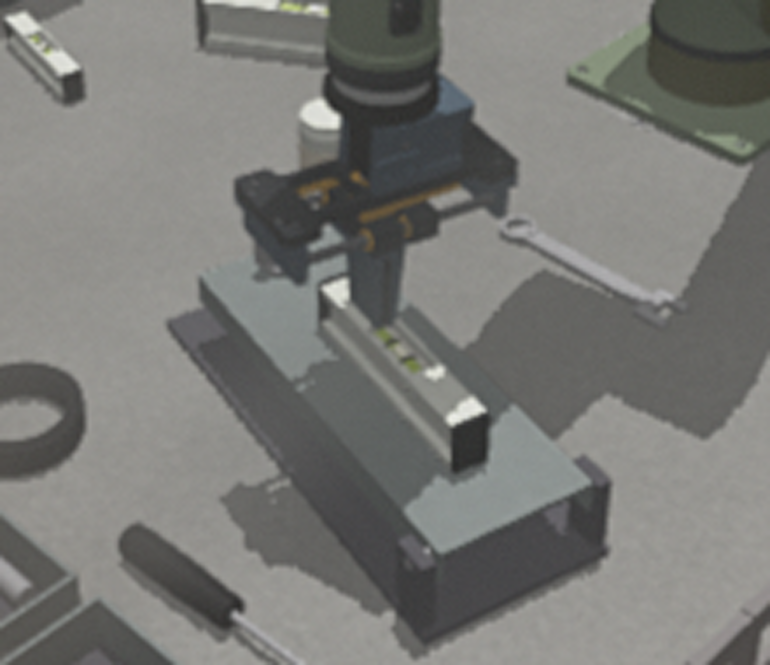

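>>> drive_tool(
  moves=[
    {"claw": 1, "dx": -0.01, "dy": -0.03, "dz": 0.09, "yaw": 0},
  ],
)

```text
time_s: 25.15
ee_pos: [574.2, 103.1, 109.8]
ee_rot: [178.3, 0.1, 75.3]
force: [-2.4, -1.2, 9.7]
gripper_width: 0.5
```

```bash
python3 -c "
from h import *
from workcell import grab_frame, telemetry
F=[]
for i in range(16):
  f=grab_frame('wrist'); s=telemetry.state(); F.append(s['force'])
print(np.mean(F[4:],0),np.std(F[4:],0),s['time_s'],s['ee_pos'])
crop(f,280,370,110,220,5,'pics/u_v.png')
"
```

```text
[-2.36500958 -1.96623159  9.6816956 ] [0.45334737 0.37744973 0.29292196] 25.95 [574.17636279 103.09031509 109.82678792]
```

View pics/u_v.png

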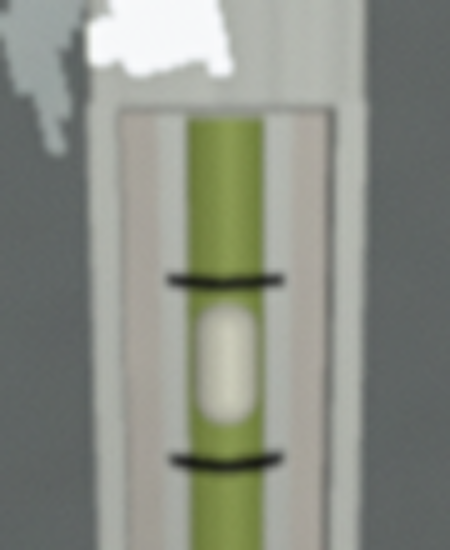

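The push is 9.7 N and steady. The bubble lies clear between the lines (crop rows 303-427, lines at 283 and 463), and the head is free. Handing in.

```bash
python3 -c "
from workcell import job
print(job.job_done())"
```

```text
the job is handed in; nothing more can be done
None
```

The job is handed in at about 26 s of the 72 s allowed, with the arm still pressing on the level. No verdict was reported.

- **Placing:** I set the middle-sized level lengthwise on the shelf and let it go. By the camera images it lies about 7 mm from the middle along the shelf and 1 mm across, well inside the 40 mm allowed.
- **Levelling:** I turned the foot head about 1.28 rad clockwise, then let go of it. With nothing but the shelf touching the level, the settled bubble was about 0.4 mm off centre.
- **Pressing:** I first pressed in the middle, but that hid the vial and gave only about 6.5 N. I lifted off and pressed again about 37 mm from the level's centre, toward the foot, so I could watch the bubble.

**Last checks, while pressing:**
- The downward force was 9.7 N, steady to about 0.3 N.
- The bubble was about 0.9 mm off centre, between the lines, with the level looking flat on the shelf.
- The gripper was clear of the foot head.

Two things were not perfect. A sideways force of about 3 N remained next to the downward push, and trimming it brought little. The tool also leaned about 1.7 degrees off vertical.

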